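Count three nuts through the gate of the counting pan

ROBOT

A 6-joint arm with a two-finger parallel gripper is mounted at the origin on the work surface. World frame = base frame: x ahead of the robot, y to its left, z up, the work surface at z = 0. Lengths are in mm, angles in degrees, forces in N, time in s.
With the tool pointing down it reaches from about 275 to 825 mm from the base axis. Payload 5.2 kg.
Tool frame: the origin (TCP) lies midway between the tips of the shut fingers; the grasp point (between the pads) lies 19 mm behind it; z points along the fingers, x is the direction in which the jaws open and shut, and the axes are right-handed (so a half turn about z gives the same grasp; the last joint's range is limited). The gripper opens to 93 mm and grips with 3 to 60 N. Pads are 15 mm wide; open, the fingers measure 128 mm over their backs; the gripper's body (75 mm by 188 mm) begins 65 mm behind the grasp point.
Start: joints at [64.297, 14.817, 87.949, -0, 77.235, -11.62], TCP at [133.81, 533.479, 218.653] pointing down, gripper open.
Joint ranges: [-179.93, 179.93], [-52.35, 119.4], [10.71, 147.94], [-69.91, 249.91], [12.55, 155.21], [-178.61, 178.61]. Speed limits (degrees/s): [147.25, 147.25, 180, 180, 180, 180].

INTERFACE

Orientations are given as a 3x3 rotation matrix whose columns are the frame's x, y, z axes.
In Python, from station import env gives the robot as it stands.
- The arm moves only by the tool move_arm, never from a script. Its argument "series" is a list of rows, each an object with "slide": the shift along the tool's x, y, z in m, a list of three; "twist": the turn about the tool's z in degrees; "gripper": the gripper's target within -1 to 1 (shut at 1, half-way at 0, fully open at -1). In form: [{"slide": [dx, dy, dz], "twist": twist, "gripper": gripper}, ...]. A call has 1 to 5 rows; each row shifts and turns the commanded pose from where the row before left it, along the tool's axes as they then stand; what a row does not reach is not made up. A row lasts 1/8 s, in which the tool goes at most 62.5 mm and 10.7 degrees, less where a joint would pass 70% of its speed; a pose out of reach is approached as far as the arm can. A call with a gripper value outside its range is refused whole. The fingers move at their own pace and stop on an object; the grip force is fixed at half the most. Time passes only in rows, so rows that do not move let the fingers close. It gives the time, the measured TCP pose, the force and the opening at its end, in the units of the state.
- env.state(): the state, without advancing time (a new reading comes with each control period).
- env.grab_frame(name): name is "side" or "top" or "wrist"; returns a dict with "color" (420x560x3 uint8, red, green, blue), "z_map" (420x560 float32, mm along the optical axis (not along the pixel's ray), 0 where there is no reading), "fx", "fy", "cx", "cy" (pixels), "R" (3x3) and "t" (3): a world point X has camera coordinates R X + t. Camera axes: x right, y down, z forward; pixel columns grow to the right and rows downward; lengths in mm; the calibration is good to about 2 mm. The wrist camera is an equidistant fisheye: a pixel r from the principal point sees the ray r / f radians off the axis. A picture is of the moment at which its call begins.
- env.job_done(): hands the job in, once; it reports no verdict.
The state is a dict: "t": time; "joint_positions": joint angles; "dq": joint speeds; "joint_efforts": joint torques, N m; "tool_pos": TCP position; "orientation": TCP orientation; "ft_force": force on the tool from outside, world axes, zero at the start; "ft_torque": the same for the moment, N m; "grip_width": finger opening in mm.
Only numpy, scipy, OpenCV 4.12 (cv2) and the standard library are available. Lean on these libraries where they do the work, as an engineer would, in place of code of your own. Each camera call takes 0.05 s, during which the arm holds its last target.

TASK

A base-plate kit needs three nuts: with the fingertips, sweep the three loose hex nuts in the counting pan one at a time through the narrow gate, so that each has dropped through the slot into the drawer below before the next one follows. The nuts are only slid along the pan floor, never picked up or carried. Leave the standing bolt and the flat washer where they are in the pan, disturb nothing on the bench around it, and finish with the hand clear.

Things in the scene. Friction and masses are not known exactly. Their poses are not given: they have to be found in the camera images.
- pan: Fixed grey sheet-steel counting pan on four short legs. Origin on the bench straight below the middle of the gate; z up, +x is the way the parts travel through the gate, y across. The flat pan floor is 75 mm above the bench and reaches from x = -245 to +78 mm, y = -190 to +190 mm, with a rim 20 mm high all round.
- gate (a point): Middle of the gate, at the level of the pan floor; axes as the pan's. The gate is a 48 mm wide gap, open at the top, its jambs 6 mm thick (x = -1 to +5 mm). Two straight cheeks, 20 mm high and 5 mm thick, lead to it from the side rims: from (-85, +-190) mm to (0, +-24) mm. Only one nut fits through at a time.
- slot (a point): Middle of the slot cut in the pan floor right behind the gate, at floor level; axes as the pan's, 34 mm beyond the gate's middle. It is 60 mm long (its near edge 4 mm past the gate's middle) and 60 mm wide, walled 20 mm high at the sides and far end. A nut pushed until its centre is some millimetres past the near edge tips in and falls by itself.
- drawer (a point): Middle of the inner floor of the shut, fixed drawer below the slot, 10 mm above the bench; inside it measures 122 mm along the pan's x and 142 mm along y.
- nut0: One of three identical plain dark steel hex nuts, lying flat on the pan floor: 30 mm across flats, 34.6 mm across corners, 16 mm high, 17 mm hole, 45 to 90 g. Origin at its centre, 8 mm above the pan floor; z along the hole; flats face its x axis and every 60 degrees from it. Nothing stands in the straight line from a nut to the gate.
- nut1: One of three identical plain dark steel hex nuts, lying flat on the pan floor: 30 mm across flats, 34.6 mm across corners, 16 mm high, 17 mm hole, 45 to 90 g. Origin at its centre, 8 mm above the pan floor; z along the hole; flats face its x axis and every 60 degrees from it. Nothing stands in the straight line from a nut to the gate.
- nut2: One of three identical plain dark steel hex nuts, lying flat on the pan floor: 30 mm across flats, 34.6 mm across corners, 16 mm high, 17 mm hole, 45 to 90 g. Origin at its centre, 8 mm above the pan floor; z along the hole; flats face its x axis and every 60 degrees from it. Nothing stands in the straight line from a nut to the gate.
- bolt: Dark steel hex bolt standing upright on its head in the pan, not to be disturbed: head 30 mm across flats and 12.5 mm high, 20 mm shank, 47.5 mm tall in all. Origin under the middle of the head, on the pan floor; z along the bolt.
- washer: Dark steel flat washer lying in the pan, not to be disturbed: 37 mm across, 21 mm hole, 4 mm thick. Origin at the centre of its underside.
- hammer: Chipping hammer lying on the bench left of the pan, bystander: about 280 mm long, head 160 mm across, 25 mm high. Origin on the bench under the middle of its length.
- spray: Aluminium spray can standing on the bench right of the pan, bystander: 66 mm across, 200 mm tall. Origin at the centre of its foot.
- square: Red triangular magnetic welding square lying on the bench right of the pan, bystander: 110 mm sides, 18 mm high. Origin at its underside, middle of the two sides' extents.

How it is judged (in metres and radians):
On the way, in this order (a step that is already met when the one before it is completed fails the run):
1. the first nut has dropped through the slot into the drawer (((z of nut0 in the frame of pan below 0.058 m and x of nut0 in the frame of pan between -0.03 and 0.102 m and y of nut0 in the frame of pan between -0.076 and 0.076 m) or (z of nut1 in the frame of pan below 0.058 m and x of nut1 in the frame of pan between -0.03 and 0.102 m and y of nut1 in the frame of pan between -0.076 and 0.076 m) or (z of nut2 in the frame of pan below 0.058 m and x of nut2 in the frame of pan between -0.03 and 0.102 m and y of nut2 in the frame of pan between -0.076 and 0.076 m))), for 0.2 s.
2. the second nut has followed into the drawer, on its own ((((z of nut0 in the frame of pan below 0.058 m and x of nut0 in the frame of pan between -0.03 and 0.102 m and y of nut0 in the frame of pan between -0.076 and 0.076 m) and (z of nut1 in the frame of pan below 0.058 m and x of nut1 in the frame of pan between -0.03 and 0.102 m and y of nut1 in the frame of pan between -0.076 and 0.076 m)) or ((z of nut0 in the frame of pan below 0.058 m and x of nut0 in the frame of pan between -0.03 and 0.102 m and y of nut0 in the frame of pan between -0.076 and 0.076 m) and (z of nut2 in the frame of pan below 0.058 m and x of nut2 in the frame of pan between -0.03 and 0.102 m and y of nut2 in the frame of pan between -0.076 and 0.076 m)) or ((z of nut1 in the frame of pan below 0.058 m and x of nut1 in the frame of pan between -0.03 and 0.102 m and y of nut1 in the frame of pan between -0.076 and 0.076 m) and (z of nut2 in the frame of pan below 0.058 m and x of nut2 in the frame of pan between -0.03 and 0.102 m and y of nut2 in the frame of pan between -0.076 and 0.076 m)))), for 0.2 s.
3. the third nut has followed into the drawer, on its own (z of each of nut0, nut1, nut2 in the frame of pan below 0.058 m and x of nut0 in the frame of pan between -0.03 and 0.102 m and y of nut0 in the frame of pan between -0.076 and 0.076 m and x of nut1 in the frame of pan between -0.03 and 0.102 m and y of nut1 in the frame of pan between -0.076 and 0.076 m and x of nut2 in the frame of pan between -0.03 and 0.102 m and y of nut2 in the frame of pan between -0.076 and 0.076 m), for 0.2 s.
At the end, for the whole second after the job is handed in: All three nuts lie in the drawer under the slot, having gone in one after another; the bolt still stands upright in the pan and it and the washer are within 15 mm of where they were (all of step 3 and distance of each of bolt, washer from where it was at the start of the episode below 0.015 m and angle between bolt's own z axis and vertical below 0.15 rad); the robot touches nothing.
It fails at once if a nut was picked up (its centre rose more than 17 mm above where it lay on the pan floor) (z of any of nut0, nut1, nut2 in the frame of pan above 0.1 m).
It fails at once if the bolt was knocked over or pushed away by more than 15 mm (angle between bolt's own z axis and vertical above 0.5 rad or distance of bolt from where it was at the start of the episode above 0.015 m).
It fails at once if the washer was moved by more than 15 mm (distance of washer from where it was at the start of the episode above 0.015 m).
It fails at once if the hammer, the spray can or the magnetic square was moved by more than 20 mm (distance of any of hammer, spray, square from where it was at the start of the episode above 0.02 m).
It also fails if it takes over 72 s, if anything falls off the work surface, if the arm or the gripper's body presses on something with over 40 N, if the wrist force passes 120 N, or if a joint passes its speed limit or range.

## Working session

There is one attempt and no reset: what is moved stays moved. The work goes in short steps, Python scripts to look and compute and a tool call to move; the robot and the scene stay as the last step left them, time stands still between calls to the robot, and variables do not carry over. Pictures are saved under pics/ and viewed, and the job is handed in when it is done.

Besides the shell and the picture viewer there is one more tool, called after "Emit:" in YAML: its name, and indented under it one key for each argument. move_arm: Moves the arm, as the interface text tells. Its arguments: {"type":"object","properties":{"series":{"type":"array","items":{"type":"object","properties":{"slide":{"type":"array","items":{"type":"number"}},"twist":{"type":"number"},"gripper":{"type":"number"}}}}},"required":["series"]}

```bash
ls; mkdir -p pics
python3 - <<'E'
from station import env
import cv2
s=env.state(); print({k:s[k] for k in('t','tool_pos','orientation','ft_force','grip_width')})
for n in('top','side'):
    f=env.grab_frame(n); cv2.imwrite(f'pics/{n}0.png',f['color'][:,:,::-1]); print(n,f['fx'],f['fy'],f['cx'],f['cy'],f['R'],f['t'])
E
```

```text
pics
{'t': 0.0, 'tool_pos': array([133.56820189, 532.96153818, 217.82493232]), 'orientation': array([[ 2.43388110e-01,  9.69928641e-01, -8.11772762e-04],
       [ 9.69927319e-01, -2.43389157e-01, -1.64722553e-03],
       [-1.79526791e-03, -3.86445470e-04, -9.99998314e-01]]), 'ft_force': array([0.10302528, 1.16449283, 0.07443313]), 'grip_width': 92.94999524506062}
top 427.77878023164095 427.77878023164095 278.8880772753354 207.40015149886304 [[-0.00190407 -0.99997347 -0.00703152]
 [-0.99557669  0.0025561  -0.09391767]
 [ 0.09393315  0.00682159 -0.99555514]] [ -14.43754239  572.5083451  1220.73348989]
side 456.5247716153505 456.5247716153505 286.1294670284393 207.5896733375338 [[ 0.93828332 -0.34585624  0.00280701]
 [-0.22407877 -0.61405191 -0.75678858]
 [ 0.26346371  0.70945311 -0.6536537 ]] [-525.11120043  180.54236118 1232.07512724]
```

View pics/top0.png

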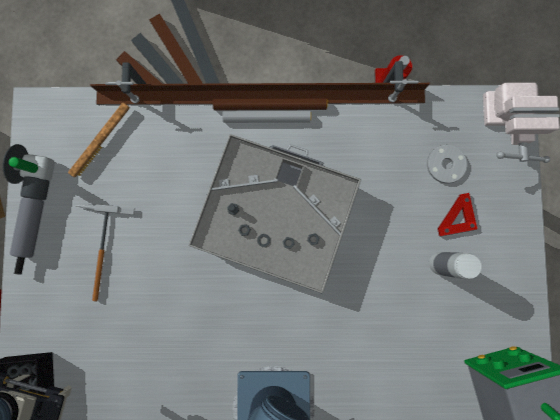

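View pics/side0.png

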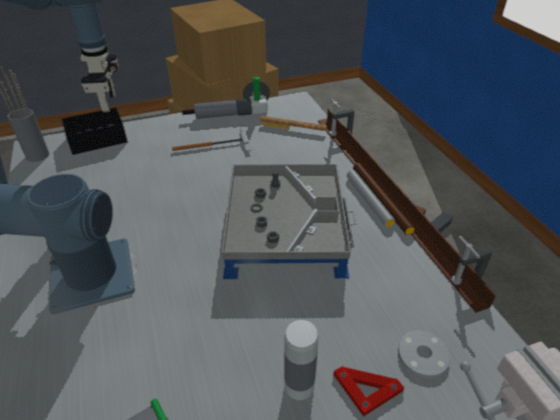

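The pan spans roughly columns 190–360 and rows 135–292 of the top picture. The gate and slot are near (290,175). The tall dark item at (235,209) looks like the bolt, the ring at (264,240) is the washer, and the nuts are near (246,230), (290,243) and (314,239). I'll zoom in to confirm.

```bash
cat > h.py <<'E'
import numpy as np, cv2
from station import env
def ray(f,u,v):
    R=f['R'];t=np.array(f['t']);C=-R.T@t
    d=R.T@np.array([(u-f['cx'])/f['fx'],(v-f['cy'])/f['fy'],1]);return C,d
def onz(f,u,v,z):
    C,d=ray(f,u,v);return C+d*(z-C[2])/d[2]
def proj(f,X):
    c=f['R']@np.array(X)+f['t'];return f['fx']*c[0]/c[2]+f['cx'],f['fy']*c[1]/c[2]+f['cy']
E
python3 - <<'E'
from h import *
f=env.grab_frame('top');c=f['color'][120:300,180:370,::-1];cv2.imwrite('pics/top1.png',cv2.resize(c,None,fx=3.3,fy=3.3,interpolation=cv2.INTER_CUBIC)[:600])
f=env.grab_frame('side');c=f['color'][150:290,210:370,::-1];cv2.imwrite('pics/side1.png',cv2.resize(c,None,fx=4,fy=4,interpolation=cv2.INTER_CUBIC))
E
```

```text
(no output)
```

View pics/top1.png

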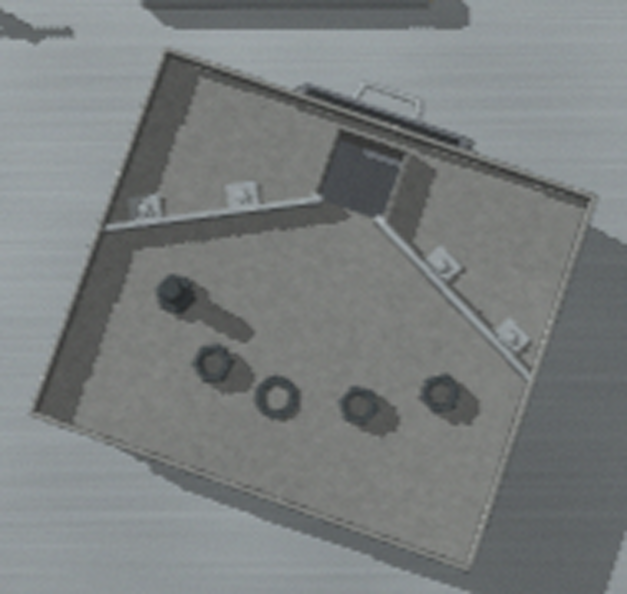

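View pics/side1.png

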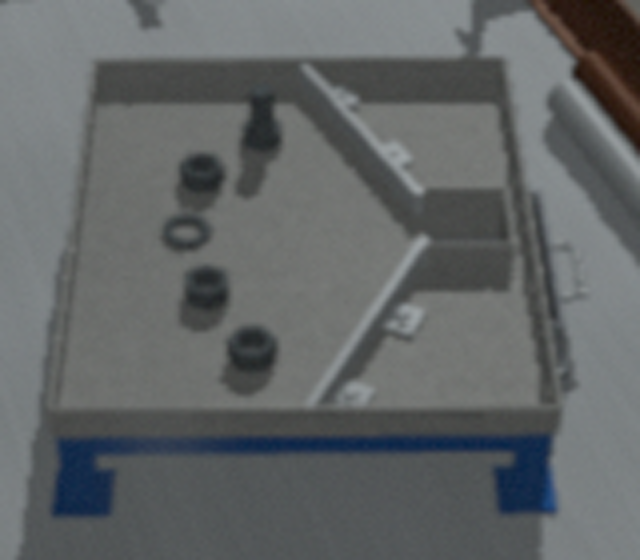

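Three nuts show at zoomed (214,364), (360,407) and (441,394). The washer is at (278,397) and the bolt at (176,293). The gate mouth lies between (322,198) and (377,217). Next I fit the pan frame and the part positions.

Run:
```python
from h import *
f=env.grab_frame('top'); np.savez('top.npz',**f)
uz=lambda p:((p[0]+.5)/3.3-.5+180,(p[1]+.5)/3.3-.5+120)
cor=np.array([onz(f,*uz(p),95)[:2] for p in [(167,52),(597,198),(470,568),(36,412)]])
# pan coords: left-far(+x,+y), right-far(+x,-y), right-near, left-near
P=np.array([(78,190),(78,-190),(-245,-190),(-245,190)],float); 
print(cor,[np.linalg.norm(cor[i]-cor[i-1]) for i in range(4)])
# rigid fit
def fit(P,Q):
    a=P.mean(0);b=Q.mean(0);H=(P-a).T@(Q-b);th=np.arctan2(H[0,1]-H[1,0],H[0,0]+H[1,1])
    R=np.array([[np.cos(th),-np.sin(th)],[np.sin(th),np.cos(th)]]);return th,R,b-R@a
th,R,t=fit(P,cor);print(np.degrees(th),t,(R@P.T).T+t-cor)
np.savez('pan.npz',th=th,R=R,t=t)
for n,p in dict(gl=(322,198),gr=(377,217),cl=(107,228),cr=(528,379)).items():
    X=onz(f,*uz(p),95)[:2];print(n,X,R.T@(X-t))
g=f['color'].astype(int).sum(2)/3
print(g[200:215,228:243].astype(int)[::3,::3])
m=((g<75)*255).astype(np.uint8);m[:195]=0;m[270:]=0;m[:,:220]=0;m[:,335:]=0
n,l,s,c=cv2.connectedComponentsWithStats(m)
for i in range(1,n):
    if s[i,4]<15: continue
    z={}
    X=onz(f,*c[i],91)[:2];Y=onz(f,*c[i],79)[:2]
    zz=f['z_map'][l==i];
    print(s[i],c[i],'z91',X,R.T@(X-t),'z79',R.T@(Y-t), np.median(zz))
cv2.imwrite('pics/m1.png',cv2.resize(m[120:300,180:370],None,fx=3,fy=3,interpolation=0))
```

```text
[[ 769.11114067  119.76198416]
 [ 642.6675407  -242.55361365]
 [ 336.56263727 -132.54474053]
 [ 464.6321837   225.87344311]] [np.float64(322.4392608887658), np.float64(383.74545780474716), np.float64(325.27244590708625), np.float64(380.61187985355184)]
-19.467303922588215 [631.96983305 -35.19368342] [[-0.27933752 -1.8125935 ]
 [-0.47791293  2.22691046]
 [ 1.09231074 -0.13611358]
 [-0.3350603  -0.27820338]]
gl [643.36706   -11.7243696] [ 2.92407631 25.92595709]
gr [627.11306722 -57.85757357] [  2.97405595 -22.98684585]
cl [618.45511702 168.86237709] [-80.74763966 187.8865138 ]
cr [ 491.10655902 -182.3851561 ] [ -83.75604023 -185.72215087]
[[122 122 125 119 124]
 [124  88 106 120 124]
 [ 87  71  56  55 106]
 [ 69  68  43  49  81]
 [ 93  66  47  58  87]]
[228 204  12  11  94] [233.27659574 208.96808511] z91 [562.39215335 110.0672105 ] [-114.01098659  113.76851828] z79 [-113.43815965  115.42201199] 1182.7225
[239 225  12  11  67] [244.58208955 230.04477612] z91 [504.03299307  78.43688554] [-158.49245718   64.49714911] z79 [-158.37276194   65.64871653] 1178.357
[258 234  12  13  68] [263.58823529 240.13235294] z91 [476.22408649  26.04305661] [-167.25034653    5.8307365 ] z79 [-167.2198677     6.38467054] 1187.0736
[308 234  12  11  57] [313.71929825 238.47368421] z91 [ 480.48630765 -111.62790581] [-117.35034095 -122.5493627 ] z79 [-116.81153194 -123.30323372] 1173.4578
[284 238  11  11  53] [288.98113208 242.77358491] z91 [468.85476786 -43.66796735] [-150.9658596  -62.3510001] z79 [-150.76949109  -62.49163181] 1174.3518
```

View pics/m1.png

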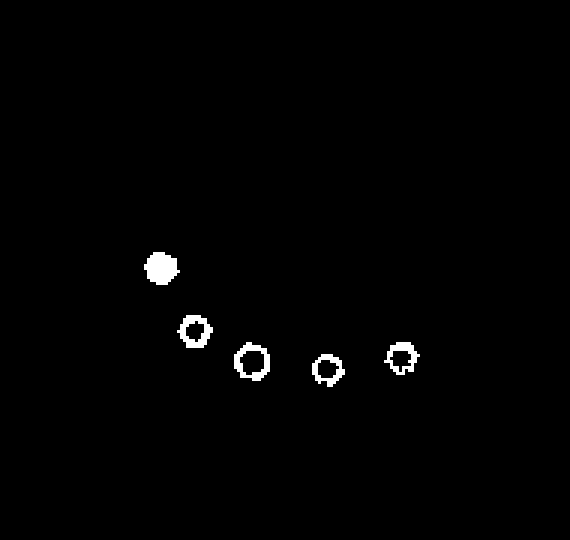

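The pan frame fits within about 2 mm. Its yaw is -19.5° and the gate is at (632,-35). I'll cross-check against the side view and work out the start moves.

Run:
```python
from h import *
f=env.grab_frame('side');P=np.load('pan.npz');R,t=P['R'],P['t']
uz=lambda p:((p[0]+.5)/4-.5+210,(p[1]+.5)/4-.5+150)
for n,p,z in [('gl',(424,190),95),('gr',(428,240),95),('A',(202,168),91),('C',(207,281),91),('B',(252,343),91),('washer',(187,232),79),('bolttop',(262,98),122),('cFL',(503,60),95),('cFR',(560,408),95),('cNL',(96,61),95),('cNR',(50,408),95)]:
    X=onz(f,*uz(p),z)[:2];print(n,X.round(1),(R.T@(X-t)).round(1))
```

```text
gl [647.7  -9.6] [ 6.3 29.3]
gr [628.5 -61.8] [  5.6 -26.2]
A [504.6  75.1] [-156.9   61.6]
C [469.7 -45. ] [-149.7  -63.3]
B [ 479.1 -113.7] [-118. -125.]
washer [476.   22.8] [-166.4    2.7]
bolttop [561.8 102.6] [-112.1  106.5]
cFL [770.8 119. ] [ 79.5 191.7]
cFR [ 643.6 -241.4] [  79.6 -190.6]
cNL [465.4 228.8] [-245.1  193.4]
cNR [ 337.3 -129.5] [-246.4 -187.1]
```

```bash
cat >> h.py <<'E'
_P=np.load('pan.npz');PR,PT,PTH=_P['R'],_P['t'],float(_P['th'])
def now():
    s=env.state();p=np.array(s['tool_pos']);o=np.array(s['orientation'])
    q=PR.T@(p[:2]-PT);ang=np.degrees(np.arctan2(o[1,1],o[0,1])-PTH)
    print('t',round(s['t'],2),'pan',q.round(1),'z',p[2].round(1),'yang(pan)',round(ang,1),'F',np.round(s['ft_force'],1),'w',round(s['grip_width'],1),'q6',round(s['joint_positions'][5],1))
    return p,o,ang
def plan(x,y,z,ang):
    p,o,a=now();tw=-((ang-a+180)%360-180)
    w=PR@np.array([x,y])+PT;d=np.array([*(w-p[:2]),z-p[2]])
    th=np.radians(ang)+PTH;ty=np.array([np.cos(th),np.sin(th),0]);tx=np.array([-np.sin(th),np.cos(th),0])
    tx=np.cross(ty,[0,0,-1.])
    print('twist',round(tw,1),'then slide mm x,y,z',round(d@tx,1),round(d@ty,1),round(-d[2],1))
E
python3 - <<'E'
from h import *
plan(-181.5,-84.7,140,35.2)
E
```

```text
t 0.3 pan [-659.2  370. ] z 218.4 yang(pan) 5.4 F [-0.1 -0.7 -1.3] w 92.8 q6 -11.6
twist -29.8 then slide mm x,y,z -646.9 128.3 78.4
```

Emit:
move_arm:
  series:
    - {"slide":[-0.02,0,0],"twist":-10,"gripper":1}
    - {"slide":[-0.03,0,0],"twist":-10,"gripper":1}
    - {"slide":[-0.04,0.01,0],"twist":-9.8,"gripper":1}
    - {"slide":[-0.05,0.01,0],"twist":0,"gripper":1}
    - {"slide":[-0.05,0.01,0],"twist":0,"gripper":1}

```text
t: 0.92
tool_pos: [187.5, 353.3, 218.7]
orientation: [[-0.272, 0.962, 0.001], [0.962, 0.272, 0.0], [0.0, 0.001, -1.0]]
ft_force: [1.0, 0.5, -0.1]
grip_width: 48.0
```

Emit:
move_arm:
  series:
    - {"slide":[-0.05,0.01,0],"twist":0,"gripper":1}
    - {"slide":[-0.05,0.01,0],"twist":0,"gripper":1}
    - {"slide":[-0.05,0.01,0],"twist":0,"gripper":1}
    - {"slide":[-0.05,0.01,0],"twist":0,"gripper":1}
    - {"slide":[-0.05,0.01,0],"twist":0,"gripper":1}

```text
t: 1.55
tool_pos: [303.6, 126.0, 219.0]
orientation: [[-0.271, 0.963, 0.001], [0.963, 0.271, 0.0], [-0.0, 0.001, -1.0]]
ft_force: [1.4, 1.0, -0.3]
grip_width: 1.4
```

Run:
```python
from h import *
plan(-181.5,-84.7,140,35.2)
```

```text
t 1.55 pan [-363.3   42.5] z 219.0 yang(pan) 35.2 F [ 1.4  1.  -0.3] w 1.4 q6 -102.9
twist -0.0 then slide mm x,y,z -208.8 75.2 79.0
```

Emit:
move_arm:
  series:
    - {"slide":[-0.045,0.015,0],"twist":0,"gripper":1}
    - {"slide":[-0.045,0.015,0],"twist":0,"gripper":1}
    - {"slide":[-0.045,0.015,0],"twist":0,"gripper":1}
    - {"slide":[-0.04,0.015,0.03],"twist":0,"gripper":1}
    - {"slide":[-0.025,0.01,0.03],"twist":0,"gripper":1}

```text
t: 2.17
tool_pos: [426.1, -48.2, 158.3]
orientation: [[-0.269, 0.963, 0.002], [0.963, 0.269, -0.001], [-0.001, 0.002, -1.0]]
ft_force: [-0.0, -0.1, 0.7]
grip_width: 0.4
```

Emit:
move_arm:
  series:
    - {"slide":[0,0,0],"twist":0,"gripper":1}
    - {"slide":[0,0,0],"twist":0,"gripper":1}

```text
t: 2.42
tool_pos: [424.3, -45.6, 159.1]
orientation: [[-0.271, 0.963, -0.0], [0.963, 0.271, 0.0], [0.0, -0.0, -1.0]]
ft_force: [0.1, -0.5, 1.3]
grip_width: 0.7
```

Run:
```python
from h import *
plan(-181.5,-84.7,80,35.2)
f=env.grab_frame('top');c=f['color'][120:300,180:370,::-1];cv2.imwrite('pics/top2.png',cv2.resize(c,None,fx=3.3,fy=3.3,interpolation=cv2.INTER_CUBIC)[:600])
f=env.grab_frame('wrist');cv2.imwrite('pics/w2.png',f['color'][:,:,::-1])
f=env.grab_frame('side');c=f['color'][150:290,210:370,::-1];cv2.imwrite('pics/side2.png',cv2.resize(c,None,fx=4,fy=4,interpolation=cv2.INTER_CUBIC))
```

```text
t 2.42 pan [-192.3  -79. ] z 159.1 yang(pan) 35.2 F [ 0.1 -0.5  1.3] w 0.7 q6 -126.9
twist -0.0 then slide mm x,y,z -10.9 5.6 79.1
```

View pics/side2.png

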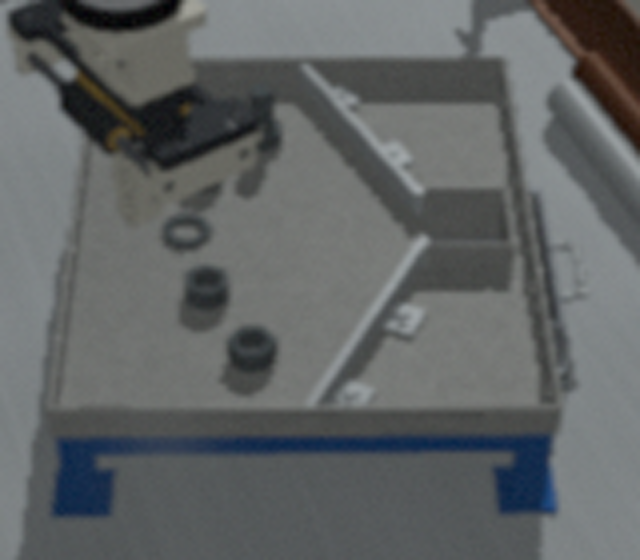

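View pics/w2.png

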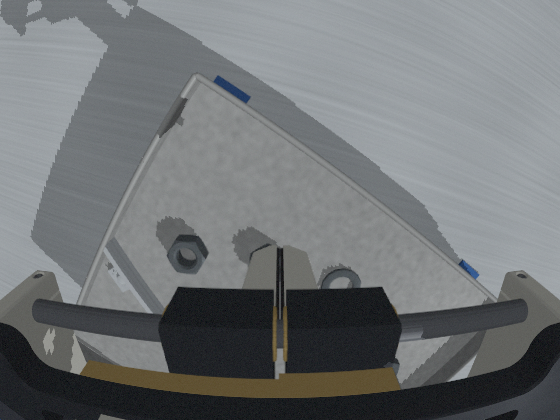

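The fingers are shut and stand behind nut C, with the washer at wrist pixel (340,283), well to the side. I'll descend.

Emit:
move_arm:
  series:
    - {"slide":[-0.011,0.003,0.02],"twist":0,"gripper":1}
    - {"slide":[0,0,0.03],"twist":0,"gripper":1}
    - {"slide":[0,0,0.022],"twist":0,"gripper":1}
    - {"slide":[0,0,0.006],"twist":0,"gripper":1}
    - {"slide":[0,0,0],"twist":0,"gripper":1}

```text
t: 3.2
tool_pos: [430.8, -55.6, 81.3]
orientation: [[-0.272, 0.962, 0.001], [0.962, 0.272, -0.0], [-0.0, 0.001, -1.0]]
ft_force: [0.6, 0.3, 0.8]
grip_width: 0.4
```

Run:
```python
from h import *
plan(-60,1,80,35.2)
f=env.grab_frame('wrist');cv2.imwrite('pics/w3.png',f['color'][:,:,::-1])
f=env.grab_frame('side');c=f['color'][150:290,210:370,::-1];cv2.imwrite('pics/side3.png',cv2.resize(c,None,fx=4,fy=4,interpolation=cv2.INTER_CUBIC))
```

```text
t 3.2 pan [-182.9  -86.3] z 81.3 yang(pan) 35.2 F [0.6 0.3 0.8] w 0.4 q6 -127.9
twist 0.0 then slide mm x,y,z 0.5 150.8 1.3
```

View pics/w3.png

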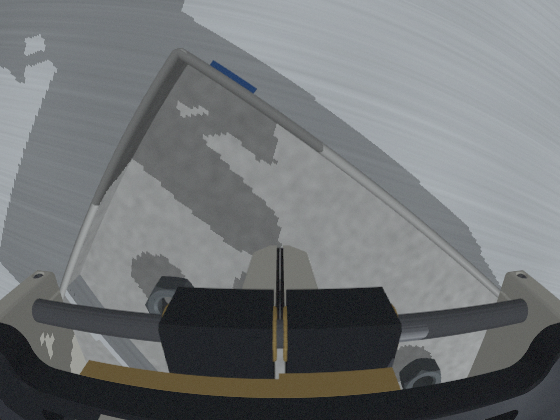

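View pics/side3.png

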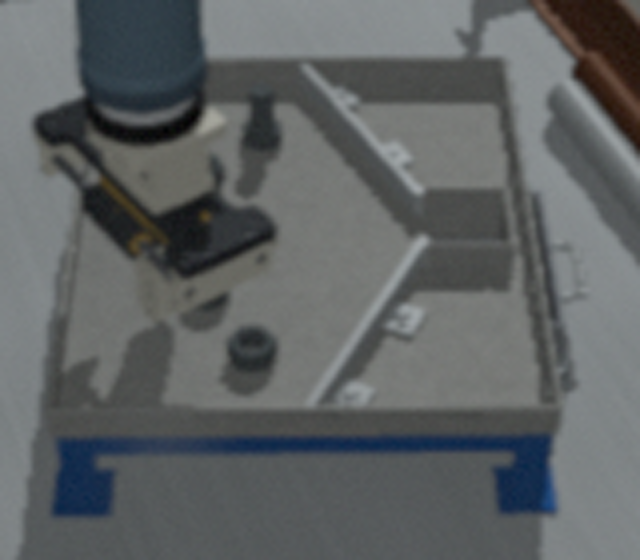

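Emit:
move_arm:
  series:
    - {"slide":[0,0.008,0.001],"twist":0,"gripper":1}
    - {"slide":[0,0.008,0],"twist":0,"gripper":1}
    - {"slide":[0,0.008,0],"twist":0,"gripper":1}
    - {"slide":[0,0.01,0],"twist":0,"gripper":1}
    - {"slide":[0,0.01,0],"twist":0,"gripper":1}

```text
t: 3.92
tool_pos: [473.6, -43.8, 79.6]
orientation: [[-0.271, 0.963, -0.0], [0.963, 0.271, -0.0], [0.0, -0.0, -1.0]]
ft_force: [-0.3, -0.4, 0.0]
grip_width: 0.7
```

Emit:
move_arm:
  series:
    - {"slide":[0,0.01,0],"twist":0,"gripper":1}
    - {"slide":[0,0.01,0],"twist":0,"gripper":1}
    - {"slide":[0,0.01,0],"twist":0,"gripper":1}
    - {"slide":[0,0.006,0],"twist":0,"gripper":1}
    - {"slide":[0,0,0],"twist":0,"gripper":1}

```text
t: 4.55
tool_pos: [507.9, -34.1, 79.6]
orientation: [[-0.271, 0.963, 0.0], [0.963, 0.271, -0.0], [-0.0, 0.0, -1.0]]
ft_force: [0.0, 0.1, -0.3]
grip_width: 0.6
```

Run:
```python
from h import *
plan(-60,1,80,35.2)
f=env.grab_frame('side');c=f['color'][150:290,210:370,::-1];cv2.imwrite('pics/side4.png',cv2.resize(c,None,fx=4,fy=4,interpolation=cv2.INTER_CUBIC))
```

```text
t 4.55 pan [-117.3  -40.3] z 79.6 yang(pan) 35.2 F [ 0.   0.1 -0.3] w 0.6 q6 -122.2
twist 0.0 then slide mm x,y,z 0.7 70.6 -0.4
```

View pics/side4.png

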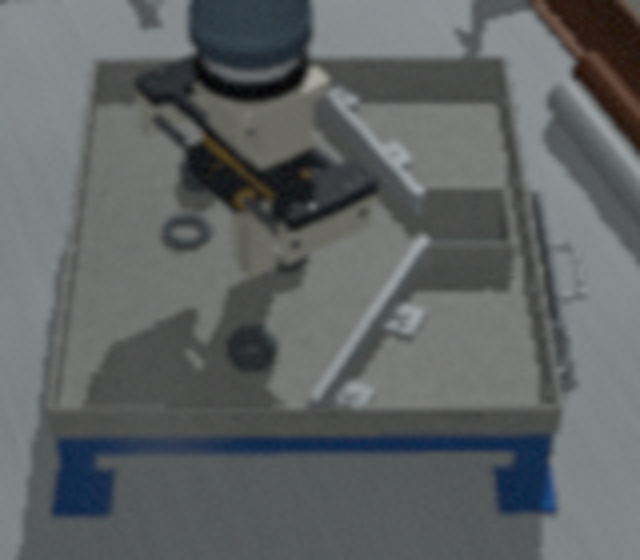

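The nut's dark edge shows just ahead of the fingertips at (290,265), and the washer is still at (187,232). I'll keep pushing to the centreline.

Emit:
move_arm:
  series:
    - {"slide":[0,0.01,0],"twist":0,"gripper":1}
    - {"slide":[0,0.01,0],"twist":0,"gripper":1}
    - {"slide":[0,0.01,0],"twist":0,"gripper":1}
    - {"slide":[0,0.01,0],"twist":0,"gripper":1}
    - {"slide":[0,0.006,0],"twist":0,"gripper":1}

```text
t: 5.22
tool_pos: [552.5, -21.5, 79.6]
orientation: [[-0.271, 0.963, 0.0], [0.963, 0.271, -0.0], [-0.0, 0.0, -1.0]]
ft_force: [-0.5, 0.2, -0.2]
grip_width: 0.4
```

Emit:
move_arm:
  series:
    - {"slide":[0,-0.01,0],"twist":0,"gripper":1}
    - {"slide":[0,-0.02,-0.02],"twist":0,"gripper":1}
    - {"slide":[0,-0.02,-0.04],"twist":0,"gripper":1}
    - {"slide":[0,0,0],"twist":0,"gripper":1}

```text
t: 5.72
tool_pos: [503.8, -36.1, 142.3]
orientation: [[-0.27, 0.963, 0.005], [0.963, 0.27, -0.002], [-0.003, 0.004, -1.0]]
ft_force: [0.6, 0.3, 0.0]
grip_width: 0.2
```

Run:
```python
from h import *
now()
f=env.grab_frame('top');c=f['color'][120:300,180:370,::-1];cv2.imwrite('pics/top5.png',cv2.resize(c,None,fx=3.3,fy=3.3,interpolation=cv2.INTER_CUBIC)[:600])
f=env.grab_frame('side');c=f['color'][150:290,210:370,::-1];cv2.imwrite('pics/side5.png',cv2.resize(c,None,fx=4,fy=4,interpolation=cv2.INTER_CUBIC))
```

```text
t 5.72 pan [-120.6  -43.5] z 142.3 yang(pan) 35.1 F [0.6 0.3 0. ] w 0.2 q6 -122.4
```

View pics/side5.png

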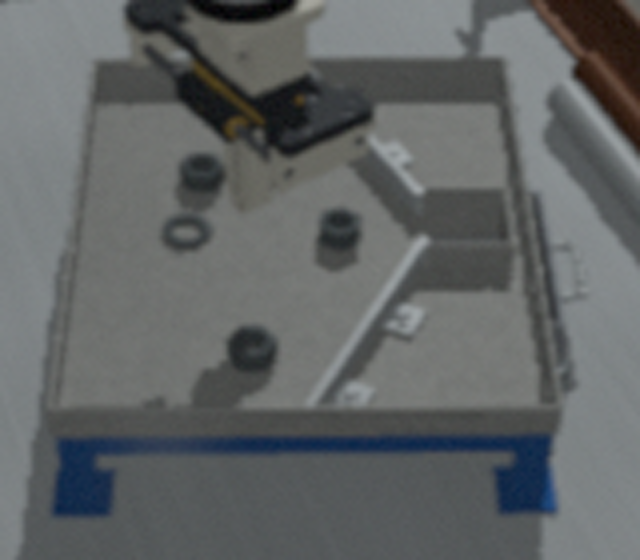

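View pics/top5.png

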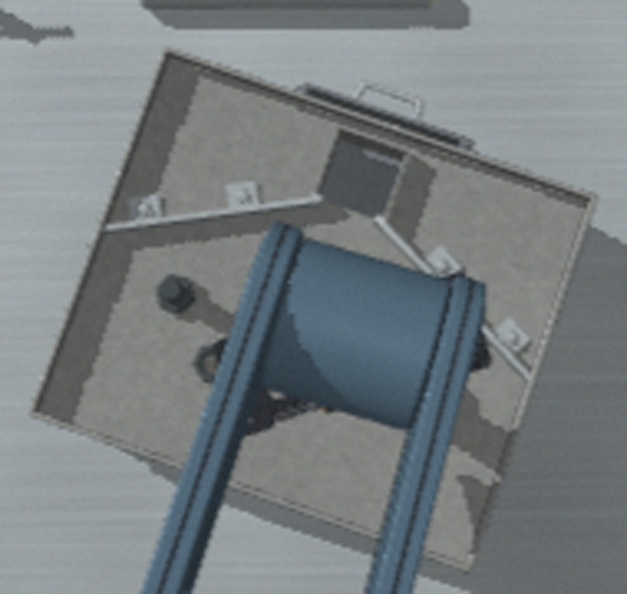

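The nut sits near the centreline at side-zoom (340,223), and the others are unmoved. I'll work out its position and the straight push.

```bash
cat >> h.py <<'E'
def sz(f,p,z=91):
    X=onz(f,(p[0]+.5)/4-.5+210,(p[1]+.5)/4-.5+150,z)[:2];return (PR.T@(X-PT)).round(1)
E
python3 - <<'E'
from h import *
f=env.grab_frame('side');print(sz(f,(340,221)))
g=f['color'].astype(int).sum(2)/3
m=((g<62)*255).astype(np.uint8)[195:220,285:305]
c=f['color'][190:225,275:325,::-1];cv2.imwrite('pics/s6.png',cv2.resize(c,None,fx=12,fy=12,interpolation=cv2.INTER_CUBIC))
plan(-100,1.5,100,0)
E
```

```text
[-55.9  -0.2]
t 5.88 pan [-121.5  -43. ] z 139.1 yang(pan) 35.2 F [-0.6  0.8  0.1] w 0.1 q6 -122.4
twist 35.2 then slide mm x,y,z 44.5 21.5 39.1
```

View pics/s6.png

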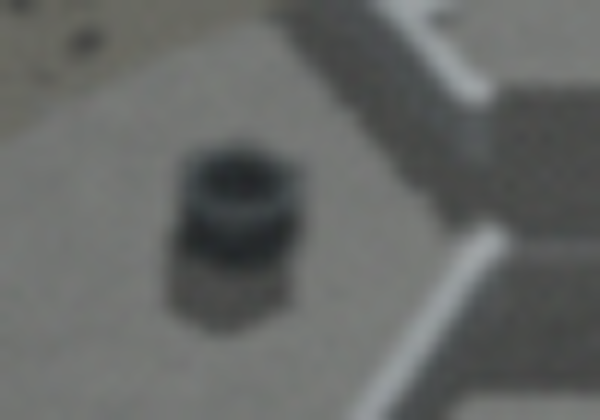

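Emit:
move_arm:
  series:
    - {"slide":[0,0,0],"twist":9,"gripper":1}
    - {"slide":[0,0,0],"twist":9,"gripper":1}
    - {"slide":[0,0,0],"twist":9,"gripper":1}
    - {"slide":[0,0,0],"twist":8.2,"gripper":1}
    - {"slide":[0.022,0.01,0],"twist":0,"gripper":1}

```text
t: 6.5
tool_pos: [519.4, -18.1, 138.0]
orientation: [[0.336, 0.942, -0.003], [0.942, -0.336, 0.0], [-0.001, -0.003, -1.0]]
ft_force: [-0.1, 0.6, -0.1]
grip_width: 0.4
```

Emit:
move_arm:
  series:
    - {"slide":[0.022,0.01,0.02],"twist":0,"gripper":1}
    - {"slide":[0,0,0.02],"twist":0,"gripper":1}
    - {"slide":[0,0,0.015],"twist":0,"gripper":1}
    - {"slide":[0,0,0],"twist":0,"gripper":1}

```text
t: 7.0
tool_pos: [535.7, -0.3, 82.7]
orientation: [[0.334, 0.943, -0.004], [0.943, -0.334, 0.001], [-0.001, -0.004, -1.0]]
ft_force: [-0.0, -0.3, 0.8]
grip_width: 0.4
```

Run:
```python
from h import *
plan(-4,1,80,0)
```

```text
t 7.0 pan [-102.4    0.9] z 82.7 yang(pan) -0.0 F [-0.  -0.3  0.8] w 0.4 q6 -82.5
twist -0.0 then slide mm x,y,z 0.1 98.4 2.7
```

Aligned, so I push straight toward the gate, with the last stretch slower.

Emit:
move_arm:
  series:
    - {"slide":[0,0.01,0.002],"twist":0,"gripper":1}
    - {"slide":[0,0.01,0],"twist":0,"gripper":1}
    - {"slide":[0,0.01,0],"twist":0,"gripper":1}
    - {"slide":[0,0.01,0],"twist":0,"gripper":1}
    - {"slide":[0,0.01,0],"twist":0,"gripper":1}

```text
t: 7.62
tool_pos: [585.1, -17.5, 82.8]
orientation: [[0.334, 0.943, 0.0], [0.943, -0.334, -0.0], [0.0, 0.0, -1.0]]
ft_force: [-1.2, -0.0, 0.2]
grip_width: 0.2
```

Run:
```python
from h import *
plan(-4,1,80,0)
f=env.grab_frame('side')
c=f['color'][180:240,265:345,::-1];cv2.imwrite('pics/s7.png',cv2.resize(c,None,fx=9,fy=9,interpolation=cv2.INTER_CUBIC))
```

```text
t 7.62 pan [-50.1   1.1] z 82.8 yang(pan) -0.0 F [-1.2 -0.   0.2] w 0.2 q6 -83.1
twist -0.0 then slide mm x,y,z -0.1 46.1 2.8
```

View pics/s7.png

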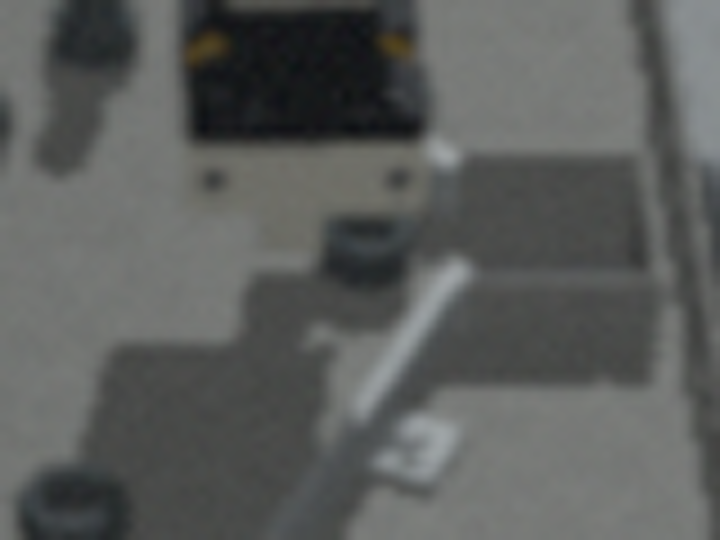

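The nut is ahead of the fingertips, at zoomed (368,250), and on line with the gate. I continue through.

Emit:
move_arm:
  series:
    - {"slide":[0,0.008,0.001],"twist":0,"gripper":1}
    - {"slide":[0,0.008,0],"twist":0,"gripper":1}
    - {"slide":[0,0.008,0],"twist":0,"gripper":1}
    - {"slide":[0,0.008,0],"twist":0,"gripper":1}
    - {"slide":[0,0.008,0],"twist":0,"gripper":1}

```text
t: 8.3
tool_pos: [622.6, -30.7, 81.7]
orientation: [[0.334, 0.943, 0.0], [0.943, -0.334, -0.0], [-0.0, 0.0, -1.0]]
ft_force: [0.1, -0.4, 0.5]
grip_width: 0.5
```

Emit:
move_arm:
  series:
    - {"slide":[0,0.006,0],"twist":0,"gripper":1}
    - {"slide":[0,0,0],"twist":0,"gripper":1}

```text
t: 8.55
tool_pos: [628.1, -32.7, 81.6]
orientation: [[0.334, 0.943, 0.0], [0.943, -0.334, -0.0], [0.0, 0.0, -1.0]]
ft_force: [0.6, -0.5, -0.5]
grip_width: 0.4
```

Run:
```python
from h import *
plan(-4,1,80,0)
f=env.grab_frame('side')
c=f['color'][180:240,265:345,::-1];cv2.imwrite('pics/s8.png',cv2.resize(c,None,fx=9,fy=9,interpolation=cv2.INTER_CUBIC))
```

```text
t 8.55 pan [-4.4  1.1] z 81.6 yang(pan) -0.0 F [ 0.6 -0.5 -0.5] w 0.4 q6 -83.6
twist -0.0 then slide mm x,y,z -0.1 0.4 1.6
```

View pics/s8.png

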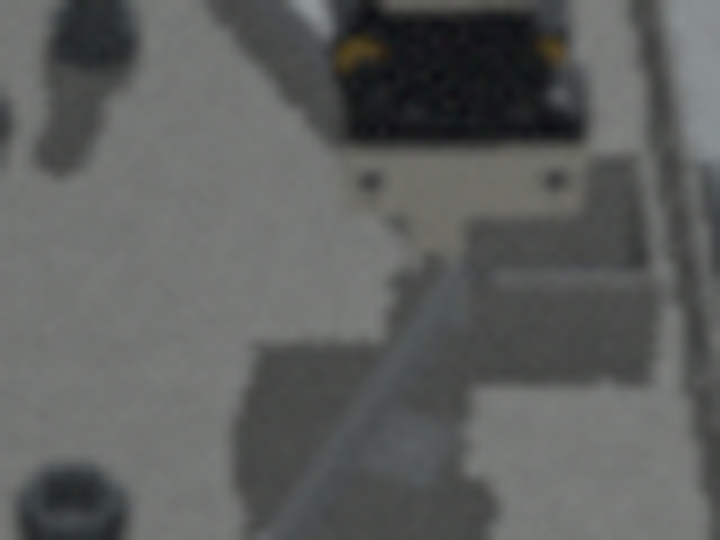

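The nut is no longer ahead of the fingers, so it should have dropped. I'll lift and go behind nut A, then check from above.

Emit:
move_arm:
  series:
    - {"slide":[0,-0.01,-0.03],"twist":0,"gripper":1}
    - {"slide":[0,-0.03,-0.05],"twist":8,"gripper":1}
    - {"slide":[0,-0.04,0],"twist":8,"gripper":1}
    - {"slide":[0,-0.04,0],"twist":8,"gripper":1}
    - {"slide":[0,-0.04,0],"twist":8.5,"gripper":1}

```text
t: 9.22
tool_pos: [491.4, 50.6, 161.9]
orientation: [[0.791, 0.612, 0.0], [0.612, -0.791, 0.0], [0.0, 0.0, -1.0]]
ft_force: [0.4, 0.2, 0.0]
grip_width: 0.2
```

Run:
```python
from h import *
plan(-190,84,120,-32.5)
f=env.grab_frame('top');c=f['color'][120:300,180:370,::-1];cv2.imwrite('pics/top9.png',cv2.resize(c,None,fx=3.3,fy=3.3,interpolation=cv2.INTER_CUBIC)[:600])
```

```text
t 9.22 pan [-161.1   34. ] z 161.9 yang(pan) -32.8 F [0.4 0.2 0. ] w 0.2 q6 -44.8
twist -0.3 then slide mm x,y,z 26.6 -51.2 41.9
```

View pics/top9.png

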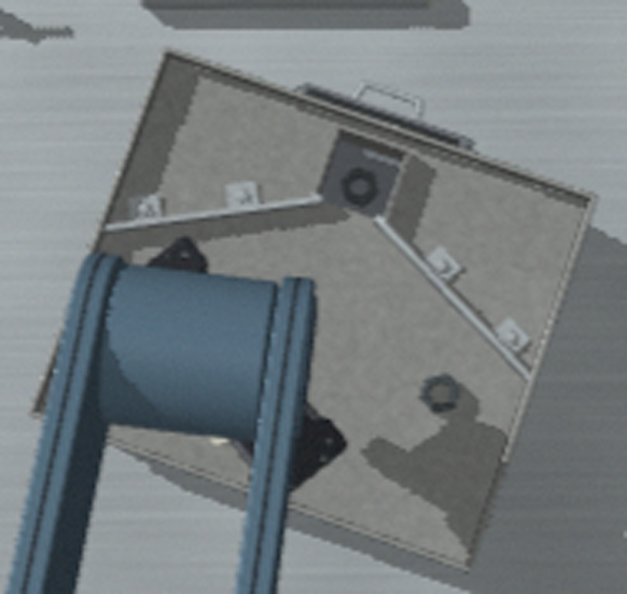

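The first nut lies in the drawer, seen through the slot at (360,187). Now I position behind nut A.

Emit:
move_arm:
  series:
    - {"slide":[0.014,-0.025,0],"twist":0,"gripper":1}
    - {"slide":[0.013,-0.025,0],"twist":0,"gripper":1}
    - {"slide":[0,0,0.02],"twist":0,"gripper":1}
    - {"slide":[0,0,0.02],"twist":0,"gripper":1}
    - {"slide":[0,0,0],"twist":0,"gripper":1}

```text
t: 9.9
tool_pos: [482.0, 106.2, 120.5]
orientation: [[0.787, 0.617, -0.003], [0.617, -0.787, -0.0], [-0.003, -0.002, -1.0]]
ft_force: [0.3, 1.2, 0.1]
grip_width: 0.3
```

Run:
```python
from h import *
plan(-190,84,80,-32.5)
f=env.grab_frame('wrist');cv2.imwrite('pics/w10.png',f['color'][:,:,::-1])
f=env.grab_frame('side');c=f['color'][150:290,210:370,::-1];cv2.imwrite('pics/side10.png',cv2.resize(c,None,fx=4,fy=4,interpolation=cv2.INTER_CUBIC))
```

```text
t 9.9 pan [-188.5   83.3] z 120.5 yang(pan) -32.5 F [0.3 1.2 0.1] w 0.3 q6 -38.6
twist 0.0 then slide mm x,y,z -0.2 -1.6 40.5
```

View pics/w10.png

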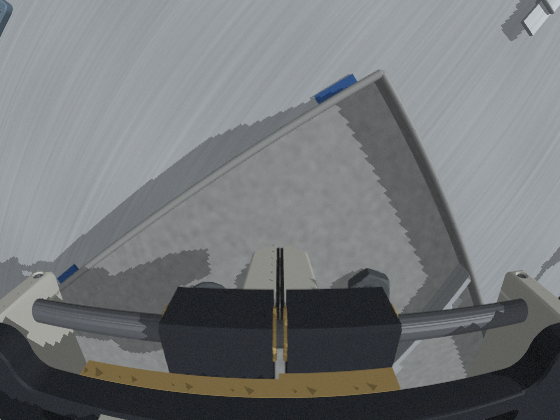

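View pics/side10.png

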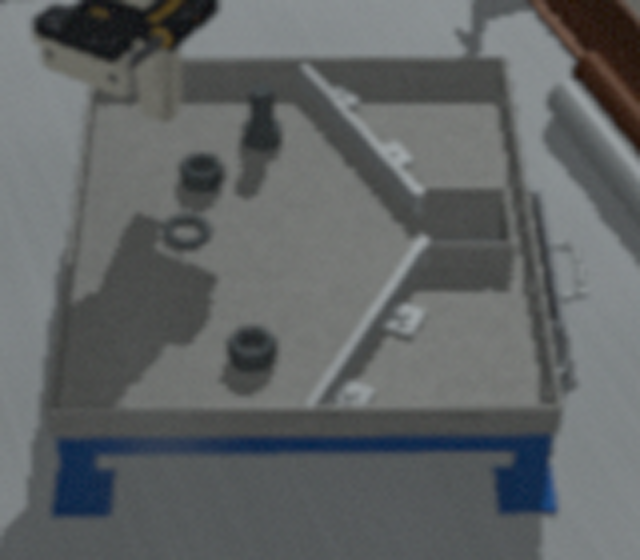

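Clear behind nut A, with the bolt and washer well to the sides. I'll descend and push.

Emit:
move_arm:
  series:
    - {"slide":[0,0,0.02],"twist":0,"gripper":1}
    - {"slide":[0,0,0.02],"twist":0,"gripper":1}
    - {"slide":[0,0,0],"twist":0,"gripper":1}
    - {"slide":[0,0.008,0],"twist":0,"gripper":1}
    - {"slide":[0,0.008,0],"twist":0,"gripper":1}

```text
t: 10.62
tool_pos: [494.5, 93.0, 82.8]
orientation: [[0.788, 0.616, 0.002], [0.616, -0.788, -0.0], [0.002, 0.001, -1.0]]
ft_force: [-1.0, 0.9, -0.1]
grip_width: 0.5
```

Emit:
move_arm:
  series:
    - {"slide":[0,0.008,0],"twist":0,"gripper":1}
    - {"slide":[0,0.01,0],"twist":0,"gripper":1}
    - {"slide":[0,0.01,0],"twist":0,"gripper":1}
    - {"slide":[0,0.01,0],"twist":0,"gripper":1}
    - {"slide":[0,0.006,0],"twist":0,"gripper":1}

```text
t: 11.25
tool_pos: [520.8, 58.1, 81.6]
orientation: [[0.788, 0.616, 0.0], [0.616, -0.788, -0.0], [0.0, 0.0, -1.0]]
ft_force: [-0.0, 0.0, 1.1]
grip_width: 0.2
```

Run:
```python
from h import *
plan(-60,1,80,-32.5)
f=env.grab_frame('side');c=f['color'][150:290,210:370,::-1];cv2.imwrite('pics/side11.png',cv2.resize(c,None,fx=4,fy=4,interpolation=cv2.INTER_CUBIC))
```

```text
t 11.25 pan [-135.9   50.9] z 81.6 yang(pan) -32.5 F [-0.   0.   1.1] w 0.2 q6 -43.8
twist -0.0 then slide mm x,y,z -1.3 90.8 1.6
```

View pics/side11.png

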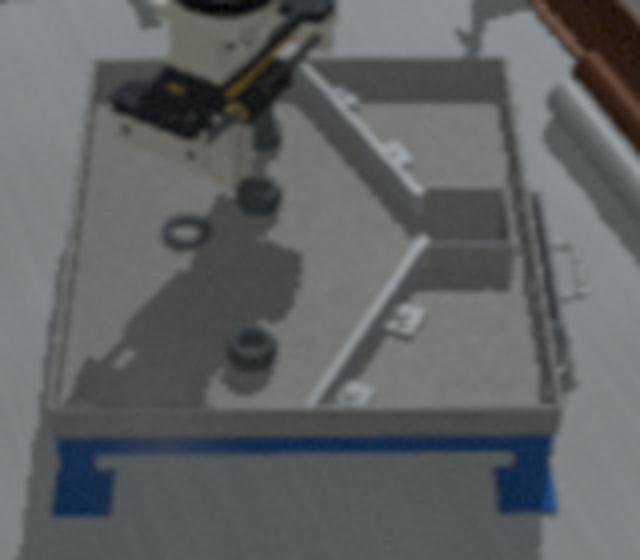

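The nut follows in front of the fingers at (258,192). I continue to the centreline, then lift.

Emit:
move_arm:
  series:
    - {"slide":[0,0.01,0],"twist":0,"gripper":1}
    - {"slide":[0,0.01,0],"twist":0,"gripper":1}
    - {"slide":[0,0.01,0],"twist":0,"gripper":1}
    - {"slide":[0,0.01,0],"twist":0,"gripper":1}
    - {"slide":[0,0.01,0],"twist":0,"gripper":1}

```text
t: 11.92
tool_pos: [551.6, 18.8, 81.6]
orientation: [[0.788, 0.616, 0.0], [0.616, -0.788, -0.0], [-0.0, 0.0, -1.0]]
ft_force: [0.6, 0.9, -0.4]
grip_width: 0.3
```

Emit:
move_arm:
  series:
    - {"slide":[0,0.01,0],"twist":0,"gripper":1}
    - {"slide":[0,0.007,0],"twist":0,"gripper":1}
    - {"slide":[0,-0.01,0],"twist":0,"gripper":1}
    - {"slide":[0,-0.02,-0.03],"twist":0,"gripper":1}
    - {"slide":[0,-0.01,-0.025],"twist":-9,"gripper":1}

```text
t: 12.55
tool_pos: [535.5, 38.9, 137.1]
orientation: [[0.679, 0.734, -0.001], [0.734, -0.679, 0.001], [-0.001, -0.001, -1.0]]
ft_force: [0.1, -0.2, 0.9]
grip_width: 0.1
```

Emit:
move_arm:
  series:
    - {"slide":[0,0,0],"twist":-8,"gripper":1}
    - {"slide":[0,0,0],"twist":-8,"gripper":1}
    - {"slide":[0,0,0],"twist":-7.5,"gripper":1}

```text
t: 12.92
tool_pos: [536.1, 38.4, 136.8]
orientation: [[0.329, 0.944, -0.0], [0.944, -0.329, 0.0], [0.0, -0.0, -1.0]]
ft_force: [0.2, -0.7, -0.2]
grip_width: 0.4
```

Run:
```python
from h import *
plan(-102,1,80,0)
f=env.grab_frame('side');c=f['color'][180:240,265:345,::-1];cv2.imwrite('pics/s12.png',cv2.resize(c,None,fx=9,fy=9,interpolation=cv2.INTER_CUBIC))
```

```text
t 12.93 pan [-114.9   37.5] z 136.8 yang(pan) 0.3 F [ 0.2 -0.7 -0.2] w 0.4 q6 -78.6
twist 0.3 then slide mm x,y,z -36.5 12.9 56.8
```

View pics/s12.png

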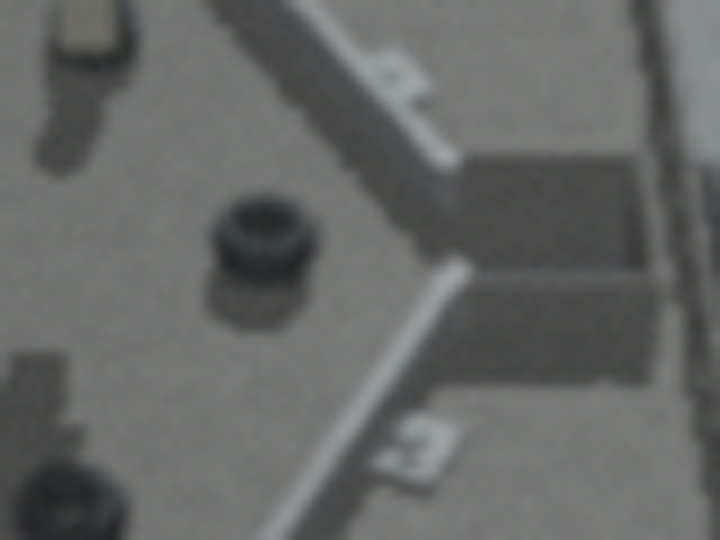

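Nut A is on the centreline at about pan (-57,1.5). I'll line up behind it and push through.

Emit:
move_arm:
  series:
    - {"slide":[-0.02,0.005,0],"twist":0.3,"gripper":1}
    - {"slide":[-0.0165,0.005,0.017],"twist":0,"gripper":1}
    - {"slide":[0,0,0.02],"twist":0,"gripper":1}
    - {"slide":[0,0,0.018],"twist":0,"gripper":1}
    - {"slide":[0,0,0],"twist":0,"gripper":1}

```text
t: 13.6
tool_pos: [532.5, 0.5, 80.5]
orientation: [[0.34, 0.941, -0.003], [0.941, -0.34, 0.001], [-0.0, -0.003, -1.0]]
ft_force: [0.1, -0.3, 1.6]
grip_width: 0.4
```

Run:
```python
from h import *
plan(-3,1.3,80,0)
```

```text
t 13.6 pan [-105.7    0.5] z 80.5 yang(pan) -0.4 F [ 0.1 -0.3  1.6] w 0.4 q6 -82.1
twist -0.4 then slide mm x,y,z 0.8 102.7 0.5
```

Emit:
move_arm:
  series:
    - {"slide":[0.001,0.01,0],"twist":-0.4,"gripper":1}
    - {"slide":[0,0.01,0],"twist":0,"gripper":1}
    - {"slide":[0,0.01,0],"twist":0,"gripper":1}
    - {"slide":[0,0.01,0],"twist":0,"gripper":1}
    - {"slide":[0,0.01,0],"twist":0,"gripper":1}

```text
t: 14.22
tool_pos: [582.3, -16.2, 81.7]
orientation: [[0.332, 0.943, -0.0], [0.943, -0.332, 0.0], [-0.0, -0.0, -1.0]]
ft_force: [-0.9, 0.3, -0.2]
grip_width: 0.7
```

Emit:
move_arm:
  series:
    - {"slide":[0,0.01,0],"twist":0,"gripper":1}
    - {"slide":[0,0.01,0],"twist":0,"gripper":1}
    - {"slide":[0,0.008,0],"twist":0,"gripper":1}

```text
t: 14.6
tool_pos: [608.7, -25.5, 81.6]
orientation: [[0.332, 0.943, 0.0], [0.943, -0.332, -0.0], [-0.0, 0.0, -1.0]]
ft_force: [-0.7, 0.1, 0.4]
grip_width: 0.2
```

Run:
```python
from h import *
plan(-3,1.3,80,0)
f=env.grab_frame('side')
c=f['color'][180:240,265:345,::-1];cv2.imwrite('pics/s13.png',cv2.resize(c,None,fx=9,fy=9,interpolation=cv2.INTER_CUBIC))
```

```text
t 14.6 pan [-25.2   1.3] z 81.6 yang(pan) 0.1 F [-0.7  0.1  0.4] w 0.2 q6 -83.5
twist 0.1 then slide mm x,y,z -0.0 22.2 1.6
```

View pics/s13.png

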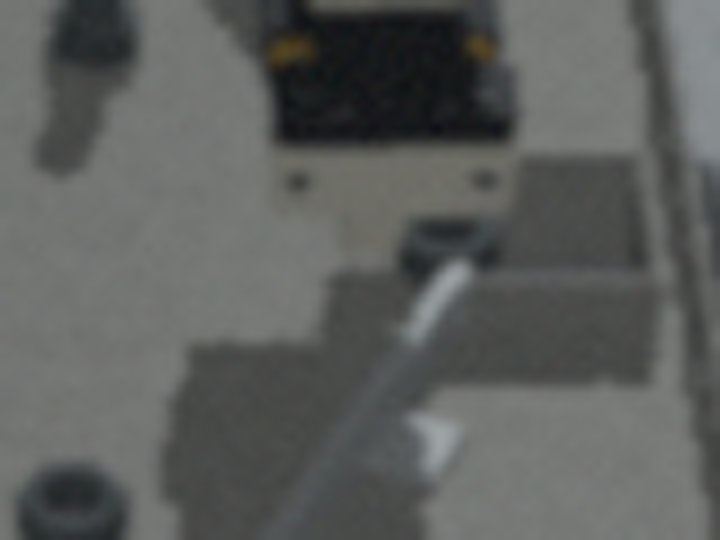

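The nut is in the gate. I finish the push, lift, and head for nut B.

Emit:
move_arm:
  series:
    - {"slide":[0,0.008,0],"twist":0,"gripper":1}
    - {"slide":[0,0.008,0],"twist":0,"gripper":1}
    - {"slide":[0,0.006,0],"twist":0,"gripper":1}
    - {"slide":[0,0,0],"twist":0,"gripper":1}
    - {"slide":[0,-0.01,-0.03],"twist":0,"gripper":1}

```text
t: 15.28
tool_pos: [617.6, -29.0, 109.3]
orientation: [[0.332, 0.943, -0.005], [0.943, -0.332, 0.001], [-0.001, -0.005, -1.0]]
ft_force: [-0.3, -0.0, 0.9]
grip_width: 0.8
```

Emit:
move_arm:
  series:
    - {"slide":[0,-0.03,-0.04],"twist":-10,"gripper":1}
    - {"slide":[0,-0.04,0],"twist":-10,"gripper":1}
    - {"slide":[0,-0.04,0],"twist":-10,"gripper":1}
    - {"slide":[0,-0.04,0],"twist":-10,"gripper":1}
    - {"slide":[0,0,0],"twist":-10,"gripper":1}

```text
t: 15.9
tool_pos: [469.2, -20.2, 151.7]
orientation: [[-0.514, 0.858, -0.002], [0.858, 0.514, 0.0], [0.001, -0.001, -1.0]]
ft_force: [0.3, -0.4, 0.7]
grip_width: 0.7
```

Run:
```python
from h import *
d=np.array([-60,1])-np.array([-117.5,-123.7]);print(np.degrees(np.arctan2(d[1],d[0])));u=d/np.linalg.norm(d);p=np.array([-117.5,-123.7])-38*u;print(p)
plan(*p,120,np.degrees(np.arctan2(d[1],d[0])))
f=env.grab_frame('top');c=f['color'][120:300,180:370,::-1];cv2.imwrite('pics/top14.png',cv2.resize(c,None,fx=3.3,fy=3.3,interpolation=cv2.INTER_CUBIC)[:600])
```

```text
65.24525872111492
[-133.41192566 -158.208124  ]
t 15.9 pan [-158.5  -40.1] z 151.7 yang(pan) 50.4 F [ 0.3 -0.4  0.7] w 0.7 q6 -137.0
twist -14.9 then slide mm x,y,z -72.2 -96.8 31.7
```

View pics/top14.png

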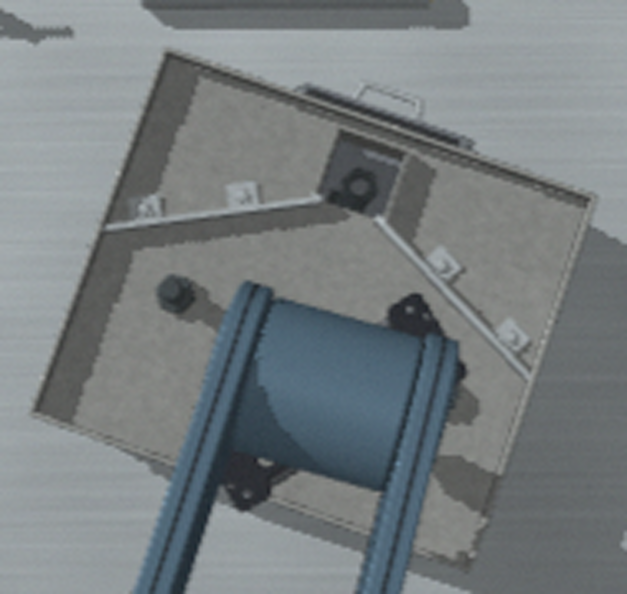

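Run:
```python
from h import *
f=env.grab_frame('top');c=f['color'][155:190,270:310,::-1];cv2.imwrite('pics/top15.png',cv2.resize(c,None,fx=14,fy=14,interpolation=cv2.INTER_CUBIC))
# height of points in slot
for v in range(164,186,2):
    r=[]
    for u in range(278,304,2):
        z=f['z_map'][v,u];C,d=ray(f,u,v);r.append(int((C+d*z)[2]))
    print(v,r)
```

```text
164 [77, 98, 11, 15, 12, 49, 57, 70, 80, 89, 97, 99, 73]
166 [73, 70, 11, 15, 7, 10, 10, 17, 47, 59, 68, 76, 85]
168 [93, 14, 6, 11, 6, 7, 9, 11, 10, 12, 14, 48, 92]
170 [91, 13, 12, 9, 8, 10, 12, 11, 8, 9, 9, 9, 85]
172 [67, 14, 8, 12, 28, 26, 25, 28, 8, 9, 8, 7, 76]
174 [9, 11, 5, 25, 20, 6, 16, 24, 9, 10, 9, 96, 75]
176 [11, 13, 8, 26, 14, 15, 10, 28, 9, 17, 9, 72, 79]
178 [8, 45, 52, 33, 29, 9, 10, 26, 7, 10, 97, 76, 80]
180 [10, 52, 56, 54, 58, 51, 28, 14, 5, 10, 98, 81, 74]
182 [77, 73, 56, 55, 56, 49, 45, 6, 5, 9, 72, 73, 75]
184 [78, 80, 79, 77, 75, 45, 8, 14, 6, 96, 77, 75, 75]
```

View pics/top15.png

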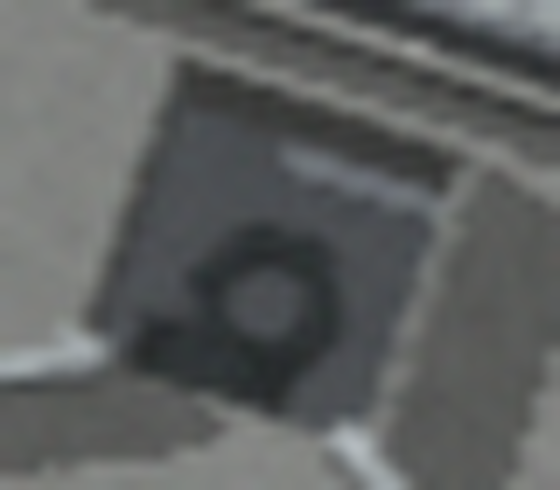

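The slot view shows one nut flat in the drawer with its top at about z 26. The second leans on it, with its highest points at about z 56, so its centre is well below 58. It leans at the near-left side of the slot. For the third nut I'll stay slightly right of centre and push a bit brisker at the end, so it falls beyond the leaning one.

Emit:
move_arm:
  series:
    - {"slide":[0,0,0],"twist":-7.5,"gripper":1}
    - {"slide":[0,0,0],"twist":-7.4,"gripper":1}
    - {"slide":[-0.024,-0.032,0],"twist":0,"gripper":1}
    - {"slide":[-0.024,-0.032,0],"twist":0,"gripper":1}
    - {"slide":[-0.024,-0.032,0],"twist":0,"gripper":1}

```text
t: 16.62
tool_pos: [456.6, -140.6, 151.7]
orientation: [[-0.711, 0.703, 0.0], [0.703, 0.711, -0.0], [-0.0, 0.0, -1.0]]
ft_force: [0.4, -0.8, 0.3]
grip_width: 0.2
```

Emit:
move_arm:
  series:
    - {"slide":[0,0,0.02],"twist":0,"gripper":1}
    - {"slide":[0,0,0],"twist":0,"gripper":1}

```text
t: 16.88
tool_pos: [455.5, -139.4, 130.5]
orientation: [[-0.711, 0.704, -0.003], [0.704, 0.711, 0.002], [0.003, -0.001, -1.0]]
ft_force: [0.6, 0.3, 0.7]
grip_width: 1.0
```

Run:
```python
from h import *
plan(-133.4,-158.2,80,65.2)
f=env.grab_frame('side');c=f['color'][150:290,210:370,::-1];cv2.imwrite('pics/side16.png',cv2.resize(c,None,fx=4,fy=4,interpolation=cv2.INTER_CUBIC))
f=env.grab_frame('wrist');cv2.imwrite('pics/w16.png',f['color'][:,:,::-1])
```

```text
t 16.88 pan [-131.6 -157. ] z 130.5 yang(pan) 64.7 F [0.6 0.3 0.7] w 1.0 q6 -165.8
twist -0.5 then slide mm x,y,z 1.1 -1.8 50.5
```

View pics/side16.png

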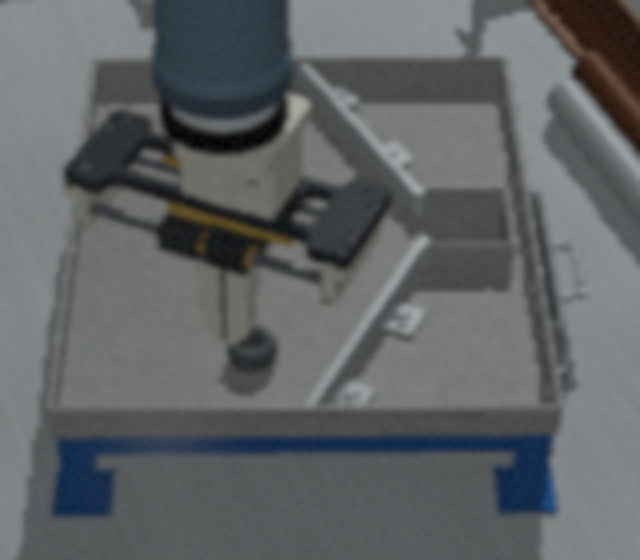

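View pics/w16.png

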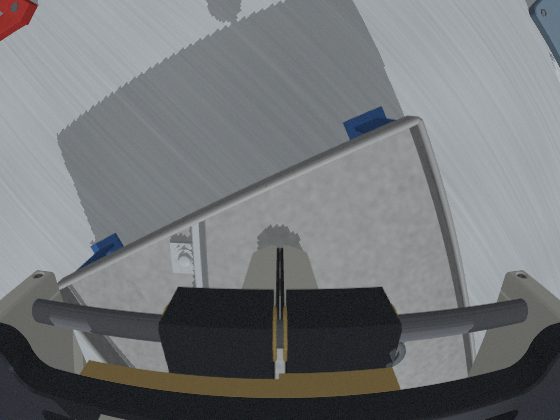

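Emit:
move_arm:
  series:
    - {"slide":[0.001,-0.001,0.02],"twist":-0.5,"gripper":1}
    - {"slide":[0,0,0.02],"twist":0,"gripper":1}
    - {"slide":[0,0,0.009],"twist":0,"gripper":1}
    - {"slide":[0,0,0],"twist":0,"gripper":1}
    - {"slide":[0,0.008,0],"twist":0,"gripper":1}

```text
t: 17.6
tool_pos: [461.2, -133.9, 83.5]
orientation: [[-0.719, 0.695, 0.001], [0.695, 0.719, -0.001], [-0.001, 0.0, -1.0]]
ft_force: [-0.2, 0.2, 0.2]
grip_width: 0.3
```

Emit:
move_arm:
  series:
    - {"slide":[0,0.008,0],"twist":0,"gripper":1}
    - {"slide":[0,0.008,0],"twist":0,"gripper":1}
    - {"slide":[0,0.008,0],"twist":0,"gripper":1}
    - {"slide":[0,0.01,0],"twist":0,"gripper":1}
    - {"slide":[0,0.006,0],"twist":0,"gripper":1}

```text
t: 18.23
tool_pos: [488.7, -104.4, 82.6]
orientation: [[-0.72, 0.694, -0.0], [0.694, 0.72, 0.0], [0.0, 0.0, -1.0]]
ft_force: [-0.7, -0.4, 1.2]
grip_width: 0.6
```

Run:
```python
from h import *
plan(-60,1,80,65.2)
f=env.grab_frame('side');c=f['color'][150:290,210:370,::-1];cv2.imwrite('pics/side17.png',cv2.resize(c,None,fx=4,fy=4,interpolation=cv2.INTER_CUBIC))
```

```text
t 18.23 pan [-112. -113.] z 82.6 yang(pan) 65.5 F [-0.7 -0.4  1.2] w 0.6 q6 -160.9
twist 0.3 then slide mm x,y,z 0.6 125.3 2.6
```

View pics/side17.png

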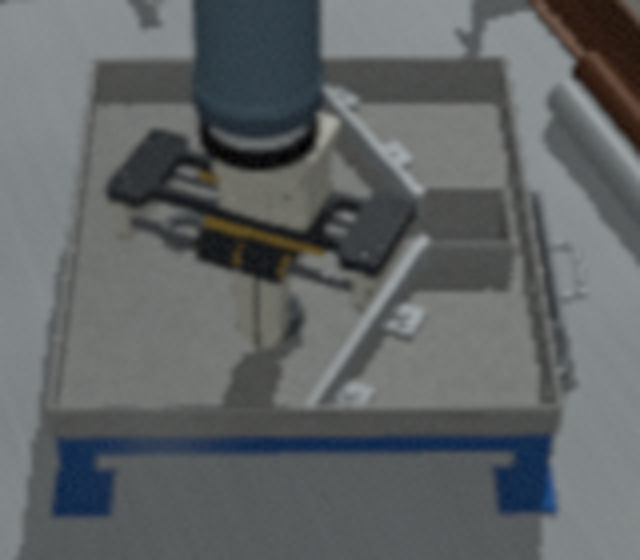

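The nut's right edge shows at (295,320), which matches the expected centre ahead of the fingers. Continuing.

Emit:
move_arm:
  series:
    - {"slide":[0,0.01,0.001],"twist":0,"gripper":1}
    - {"slide":[0,0.01,0],"twist":0,"gripper":1}
    - {"slide":[0,0.01,0],"twist":0,"gripper":1}
    - {"slide":[0,0.01,0],"twist":0,"gripper":1}
    - {"slide":[0,0.01,0],"twist":0,"gripper":1}

```text
t: 18.9
tool_pos: [523.5, -68.4, 81.6]
orientation: [[-0.72, 0.694, -0.0], [0.694, 0.72, -0.0], [0.0, -0.0, -1.0]]
ft_force: [-0.0, 0.2, -0.5]
grip_width: 0.2
```

Emit:
move_arm:
  series:
    - {"slide":[0,0.01,0],"twist":0,"gripper":1}
    - {"slide":[0,0.01,0],"twist":0,"gripper":1}
    - {"slide":[0,0.01,0],"twist":0,"gripper":1}
    - {"slide":[0,0.01,0],"twist":0,"gripper":1}
    - {"slide":[0,0.008,0],"twist":0,"gripper":1}

```text
t: 19.52
tool_pos: [556.8, -34.0, 81.6]
orientation: [[-0.72, 0.694, 0.0], [0.694, 0.72, -0.0], [-0.0, -0.0, -1.0]]
ft_force: [-1.2, -0.0, -0.1]
grip_width: 0.5
```

Emit:
move_arm:
  series:
    - {"slide":[0,-0.012,0],"twist":0,"gripper":1}
    - {"slide":[0,-0.02,-0.03],"twist":0,"gripper":1}
    - {"slide":[0,-0.01,-0.025],"twist":9,"gripper":1}
    - {"slide":[0,0,0],"twist":9,"gripper":1}
    - {"slide":[0,0,0],"twist":9,"gripper":1}

```text
t: 20.15
tool_pos: [526.5, -65.6, 137.2]
orientation: [[-0.32, 0.947, 0.001], [0.947, 0.32, -0.001], [-0.001, 0.0, -1.0]]
ft_force: [-0.6, -0.8, 0.8]
grip_width: 0.7
```

Run:
```python
from h import *
plan(-104,0,100,0)
f=env.grab_frame('side');c=f['color'][180:240,265:345,::-1];cv2.imwrite('pics/s18.png',cv2.resize(c,None,fx=9,fy=9,interpolation=cv2.INTER_CUBIC))
```

```text
t 20.15 pan [-89.3 -63.8] z 137.2 yang(pan) 38.1 F [-0.6 -0.8  0.8] w 0.7 q6 -127.8
twist 38.1 then slide mm x,y,z 63.8 -14.7 37.2
```

View pics/s18.png

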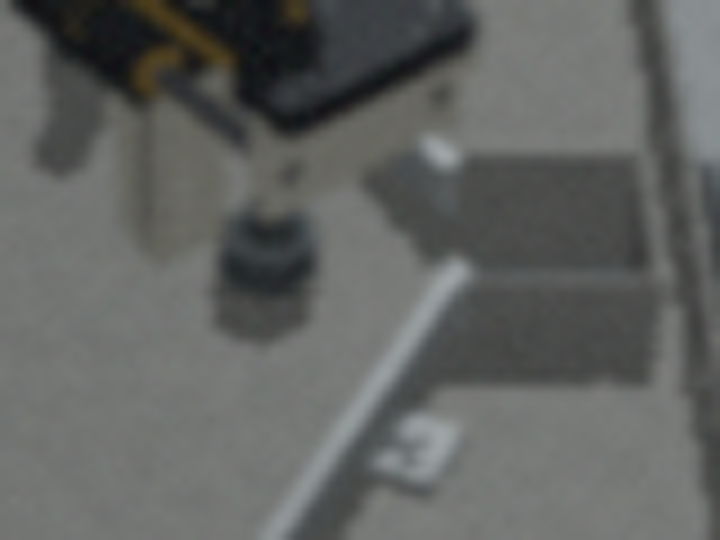

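Nut B sits at about pan (-56,-3.5). I'll push it at a heading of about 3.5° so it enters the gate centred.

Emit:
move_arm:
  series:
    - {"slide":[0,0,0],"twist":9,"gripper":1}
    - {"slide":[0,0,0],"twist":9,"gripper":1}
    - {"slide":[0,0,0],"twist":9,"gripper":1}
    - {"slide":[0,0,0],"twist":7.6,"gripper":1}

```text
t: 20.7
tool_pos: [526.5, -65.2, 136.6]
orientation: [[0.271, 0.963, -0.0], [0.963, -0.271, -0.0], [-0.0, -0.0, -1.0]]
ft_force: [-0.6, 0.7, -0.7]
grip_width: 0.4
```

Run:
```python
from h import *
plan(-102,-6.4,80,3.6)
f=env.grab_frame('side');c=f['color'][180:240,265:345,::-1];cv2.imwrite('pics/s19.png',cv2.resize(c,None,fx=9,fy=9,interpolation=cv2.INTER_CUBIC))
```

```text
t 20.7 pan [-89.5 -63.4] z 136.6 yang(pan) 3.7 F [-0.6  0.7 -0.7] w 0.4 q6 -93.4
twist 0.1 then slide mm x,y,z 57.7 -8.9 56.6
```

View pics/s19.png

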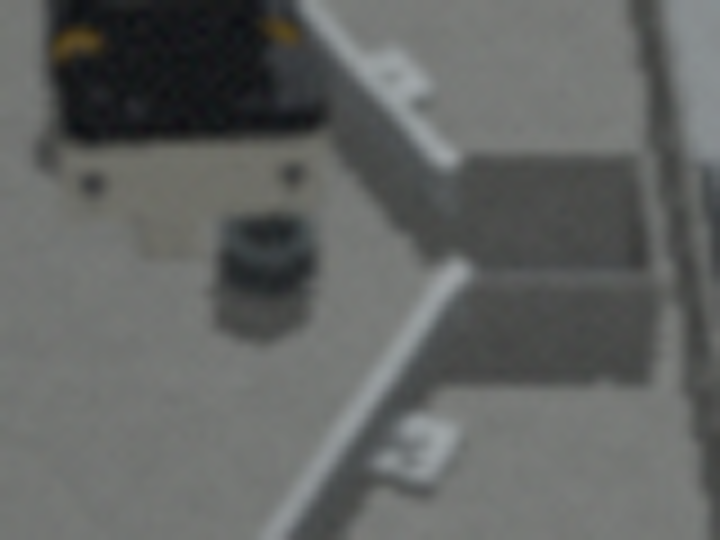

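Emit:
move_arm:
  series:
    - {"slide":[0.02,-0.006,0],"twist":0,"gripper":1}
    - {"slide":[0.02,-0.004,0],"twist":0,"gripper":1}
    - {"slide":[0.018,0,0.017],"twist":0,"gripper":1}
    - {"slide":[0,0,0.02],"twist":0,"gripper":1}
    - {"slide":[0,0,0.018],"twist":0,"gripper":1}

```text
t: 21.38
tool_pos: [532.5, -5.7, 79.8]
orientation: [[0.266, 0.964, -0.001], [0.964, -0.266, 0.0], [-0.0, -0.001, -1.0]]
ft_force: [0.6, 0.1, 0.4]
grip_width: 0.7
```

Emit:
move_arm:
  series:
    - {"slide":[0,0,0],"twist":0,"gripper":1}

```text
t: 21.5
tool_pos: [531.4, -5.7, 79.4]
orientation: [[0.267, 0.964, -0.004], [0.964, -0.267, 0.001], [-0.0, -0.005, -1.0]]
ft_force: [-0.3, 0.0, -0.2]
grip_width: 0.6
```

Run:
```python
from h import *
plan(-35,-2,80,3.6)
```

```text
t 21.5 pan [-104.6   -5.7] z 79.4 yang(pan) 4.0 F [-0.3  0.  -0.2] w 0.6 q6 -87.2
twist 0.4 then slide mm x,y,z -0.7 69.7 -0.6
```

Emit:
move_arm:
  series:
    - {"slide":[-0.001,0.01,-0.001],"twist":0.4,"gripper":1}
    - {"slide":[0,0.01,0],"twist":0,"gripper":1}
    - {"slide":[0,0.01,0],"twist":0,"gripper":1}
    - {"slide":[0,0.01,0],"twist":0,"gripper":1}
    - {"slide":[0,0.01,0],"twist":0,"gripper":1}

```text
t: 22.12
tool_pos: [581.7, -21.0, 82.7]
orientation: [[0.275, 0.961, 0.0], [0.961, -0.275, -0.0], [0.0, 0.0, -1.0]]
ft_force: [-0.3, 0.3, -0.4]
grip_width: 0.1
```

Emit:
move_arm:
  series:
    - {"slide":[0,0.01,0],"twist":0,"gripper":1}
    - {"slide":[0,0.008,0],"twist":0,"gripper":1}

```text
t: 22.38
tool_pos: [598.9, -25.9, 82.6]
orientation: [[0.275, 0.961, 0.0], [0.961, -0.275, -0.0], [-0.0, 0.0, -1.0]]
ft_force: [-1.3, 0.2, 0.2]
grip_width: 0.3
```

Run:
```python
from h import *
plan(-3,0.5,80,3.6)
f=env.grab_frame('side');c=f['color'][180:240,265:345,::-1];cv2.imwrite('pics/s20.png',cv2.resize(c,None,fx=9,fy=9,interpolation=cv2.INTER_CUBIC))
```

```text
t 22.38 pan [-34.3  -2.3] z 82.6 yang(pan) 3.5 F [-1.3  0.2  0.2] w 0.3 q6 -87.1
twist -0.1 then slide mm x,y,z 0.8 31.4 2.6
```

View pics/s20.png

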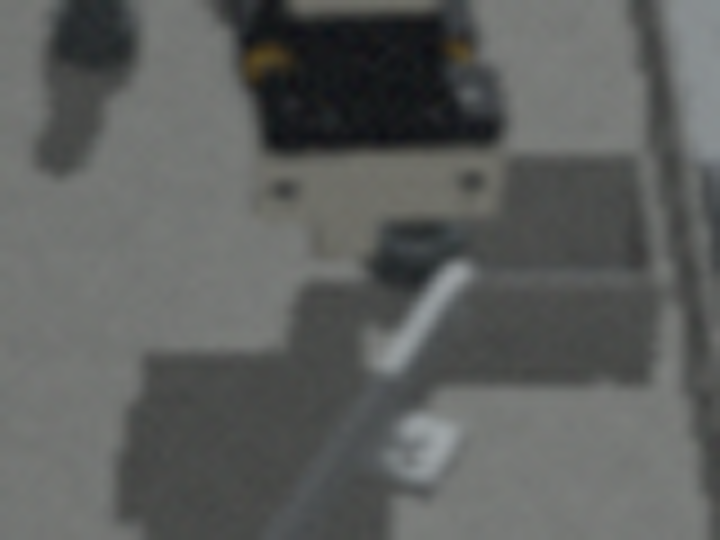

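The nut is entering the gate without any force. Now the brisker final push.

Emit:
move_arm:
  series:
    - {"slide":[0,0.006,0],"twist":0,"gripper":1}
    - {"slide":[0.001,0.026,0],"twist":0,"gripper":1}
    - {"slide":[0,0,0],"twist":0,"gripper":1}
    - {"slide":[0,0,0],"twist":0,"gripper":1}

```text
t: 22.92
tool_pos: [628.6, -33.3, 82.3]
orientation: [[0.275, 0.961, -0.001], [0.961, -0.275, 0.0], [-0.0, -0.001, -1.0]]
ft_force: [0.5, 0.1, 0.4]
grip_width: 0.2
```

Emit:
move_arm:
  series:
    - {"slide":[0,-0.01,-0.03],"twist":0,"gripper":1}
    - {"slide":[0,-0.04,-0.05],"twist":0,"gripper":1}
    - {"slide":[0,-0.05,0],"twist":0,"gripper":1}
    - {"slide":[0,-0.05,0],"twist":0,"gripper":1}
    - {"slide":[0,-0.02,0],"twist":0,"gripper":1}

```text
t: 23.55
tool_pos: [463.0, 14.2, 161.4]
orientation: [[0.275, 0.962, -0.002], [0.962, -0.275, 0.0], [-0.0, -0.002, -1.0]]
ft_force: [0.6, -0.5, 0.6]
grip_width: 0.5
```

Run:
```python
from h import *
now()
f=env.grab_frame('top');c=f['color'][155:190,270:310,::-1];cv2.imwrite('pics/top21.png',cv2.resize(c,None,fx=14,fy=14,interpolation=cv2.INTER_CUBIC))
for v in range(164,186,2):
    r=[]
    for u in range(278,304,2):
        z=f['z_map'][v,u];C,d=ray(f,u,v);r.append(int((C+d*z)[2]))
    print(v,r)
f=env.grab_frame('side');c=f['color'][150:290,210:370,::-1];cv2.imwrite('pics/side21.png',cv2.resize(c,None,fx=4,fy=4,interpolation=cv2.INTER_CUBIC))
```

```text
t 23.55 pan [-175.8   -9.7] z 161.4 yang(pan) 3.5 F [ 0.6 -0.5  0.6] w 0.5 q6 -86.1
164 [78, 94, 12, 12, 4, 46, 54, 69, 73, 88, 94, 93, 74]
166 [72, 68, 8, 13, 9, 31, 37, 45, 42, 57, 73, 74, 90]
168 [97, 9, 8, 9, 12, 12, 39, 45, 43, 41, 29, 46, 96]
170 [91, 12, 12, 13, 10, 10, 16, 19, 41, 34, 28, 15, 81]
172 [67, 8, 9, 12, 27, 30, 25, 22, 13, 30, 10, 6, 74]
174 [10, 9, 10, 27, 24, 9, 19, 24, 9, 8, 9, 94, 74]
176 [4, 12, 10, 27, 9, 12, 9, 26, 12, 13, 10, 73, 76]
178 [10, 45, 54, 29, 24, 8, 12, 26, 17, 9, 96, 74, 74]
180 [11, 50, 58, 53, 55, 55, 27, 12, 11, 11, 91, 76, 71]
182 [74, 75, 54, 57, 57, 55, 47, 13, 5, 5, 77, 74, 77]
184 [78, 77, 76, 72, 72, 50, 40, 11, 11, 93, 78, 75, 76]
```

View pics/top21.png

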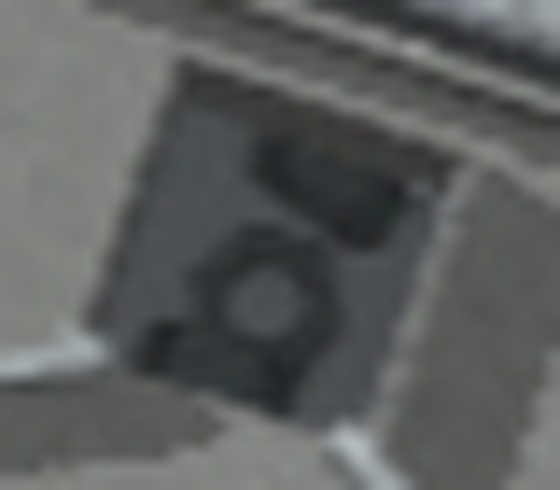

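View pics/side21.png

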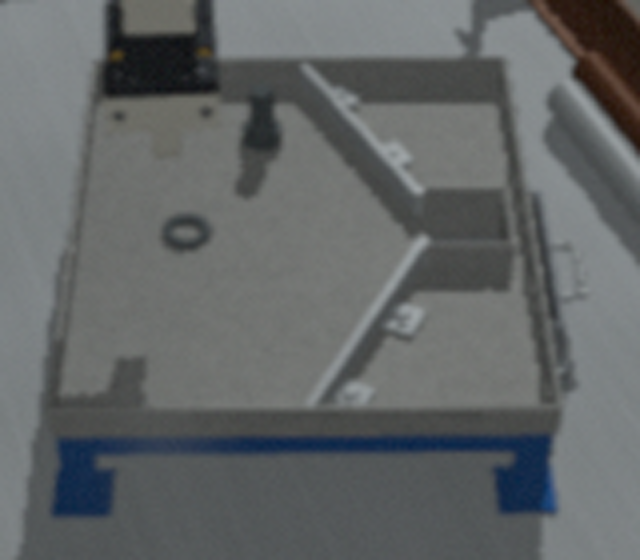

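All three nuts have left the pan floor. The third leans at the far end of the slot, and the bolt and washer are where they were. I'll check how high the second nut's centre actually lies.

Run:
```python
from h import *
def pts(f,us,vs,lo,hi):
    o=[]
    for v in vs:
        for u in us:
            z=f['z_map'][v,u]
            if z<=0: continue
            C,d=ray(f,u,v);X=C+d*z;q=PR.T@(X[:2]-PT)
            if lo<X[2]<hi: o.append((u,v,*q,X[2]))
    return np.array(o)
fs=[env.grab_frame('top') for _ in range(4)]
f=dict(fs[0]);f['z_map']=np.median([g['z_map'] for g in fs],0)
p=pts(f,range(278,294),range(176,186),30,66)
for r in p: print(r.round(0).astype(int),end=' ')
s=p[(p[:,4]>44)&(p[:,2]>3)]
A=np.c_[s[:,2],s[:,3],np.ones(len(s))];k=np.linalg.lstsq(A,s[:,4],rcond=None)[0];print('\nplane',k,np.std(A@k-s[:,4]),s[:,2:].min(0),s[:,2:].max(0))
c=f['color'][155:190,270:310,::-1]
c=np.clip(c.astype(float)*2.2,0,255).astype(np.uint8);cv2.imwrite('pics/top22.png',cv2.resize(c,None,fx=15,fy=15,interpolation=cv2.INTER_CUBIC))
```

```text
[280 178  17  23  46] [281 178  18  20  50] [282 178  18  17  55] [283 178  19  14  56] [280 179  15  22  45] [281 179  15  19  53] [282 179  15  16  58] [283 179  16  13  57] [284 179  17  11  56] [285 179  17   8  60] [286 179  18   5  59] [279 180  12  24  41] [280 180  12  21  47] [281 180  12  18  54] [282 180  13  15  52] [283 180  13  12  58] [284 180  14  10  54] [285 180  15   7  57] [286 180  16   4  57] [287 180  17   2  56] [288 180  18  -1  56] [289 180  20  -4  50] [279 181   8  23  46] [280 181   9  20  49] [281 181   9  17  55] [282 181   9  14  57] [283 181  11  12  55] [284 181  11   9  56] [285 181  12   6  56] [286 181  13   3  55] [287 181  15   1  54] [288 181  15  -2  55] [289 181  17  -5  51] [290 181  19  -7  45] [282 182   7  13  56] [283 182   8  11  56] [284 182   9   8  55] [285 182  10   5  54] [286 182  10   2  59] [287 182  11   0  56] [288 182  13  -3  55] [289 182  14  -5  50] [290 182  16  -8  44] [285 183   7   4  56] [286 183   8   1  56] [287 183   9  -1  54] [288 183  11  -4  50] [289 183  12  -6  47] [290 183  14  -9  43] [288 184   8  -5  47] [289 184   9  -7  48] [290 184  11 -10  40] 
plane [-2.43541518e-02  2.02230941e-02  5.34726673e+01] 4.157150590702322 [ 6.82115369 -7.98987866 44.21622789] [19.79990116 23.09878406 60.11845793]
```

View pics/top22.png

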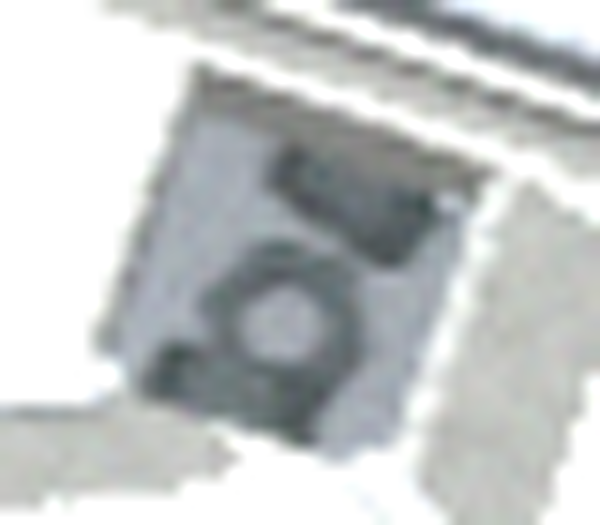

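The height map resolves nut 2. It stands on edge on top of the first nut, with its flat top facet at z≈56, so its centre is at about 41, below the 58 limit. Nut 3 stands on the drawer floor with its top at about 43. I let the hand settle, do a last comparison, and hand in.

Emit:
move_arm:
  series:
    - {"slide":[0,0,-0.03],"twist":0,"gripper":1}
    - {"slide":[0,0,0],"twist":0,"gripper":1}
    - {"slide":[0,0,0],"twist":0,"gripper":1}

```text
t: 24.22
tool_pos: [467.0, 12.8, 190.7]
orientation: [[0.276, 0.961, -0.001], [0.961, -0.276, 0.0], [-0.0, -0.001, -1.0]]
ft_force: [-0.0, -0.0, 0.5]
grip_width: 1.0
```

Run:
```python
from h import *
now()
f=env.grab_frame('top');g0=np.load('top.npz')['color'].astype(int);d=np.abs(f['color'].astype(int)-g0).max(2)
for n,(a,b,c,e) in dict(hammer=(200,305,75,145),spray=(245,290,425,490),square=(190,240,430,485),bolt=(202,217,227,240)).items(): print(n,(d[a:b,c:e]>40).sum())
f=env.grab_frame('side');c=f['color'][150:290,210:370,::-1];cv2.imwrite('pics/side23.png',cv2.resize(c,None,fx=4,fy=4,interpolation=cv2.INTER_CUBIC))
env.job_done()
```

```text
t 24.23 pan [-171.6   -9.7] z 190.7 yang(pan) 3.5 F [-0.  -0.   0.5] w 1.0 q6 -86.2
hammer 0
spray 0
square 0
bolt 48
the job is handed in; nothing more can be done
```

View pics/side23.png

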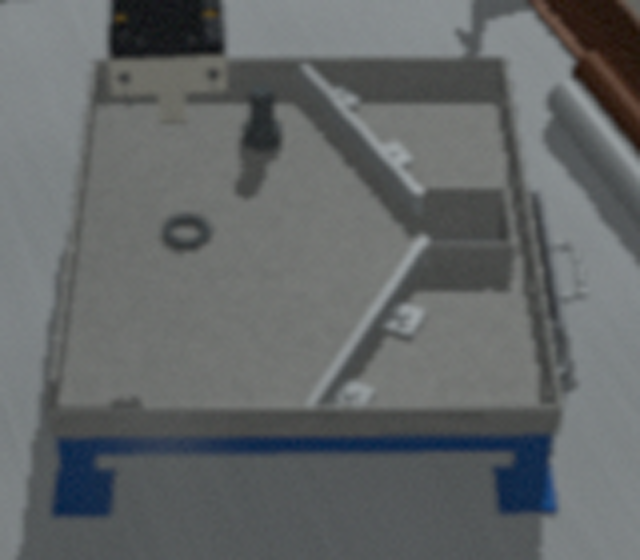

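All three nuts are in the drawer, and the job was handed in at about 24 s. I swept them one at a time with the shut fingertips, first to the gate's centreline, then straight through the gate. I checked that the first and second nuts had dropped before starting on the next.

**Last checks:**
- **Nuts:** the first lies flat in the drawer, with its top at about z 26 mm. The second stands on edge on top of it, its top at about z 56 mm and its centre at about 41 mm, below the 58 mm limit. The third stands at the far end of the slot with its top at about 43 mm.
- **Bolt and washer:** both show at the same pixels as at the start in the side view.
- **Bench items:** no changed pixels at the hammer, spray can or square.
- **Hand:** clear at z 191 mm, with the measured force near zero.

**One check that disagreed:** the top view showed 48 changed pixels in the bolt area. The arm and its shadow may have been over that area in that frame; I did not look at it. The side view shows the bolt upright and in place.

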